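Clamp a chromatography column in its V-cradle with a T-slot strap clamp

TASK

Lay the steel column in the black V-cradle on the slotted plate, then clamp it down so that its end nuts can be undone: lower the strap clamp from the rack so that its T-bolt head drops into the open slot beside the cradle, and turn the clamp square across the slot so that its nose comes to rest on the middle of the column. Then tighten the wing nut by hand until the column is held firmly, not so hard as to crush its tube, let go, and leave the spare bar, the small jar and the beaker standing where they are.

Things in the scene. Friction and masses are not known exactly. Their poses are not given: they have to be found in the camera images.
- slot_plate: Bare aluminium T-slotted plate on the bench, 260 x 280 x 30 mm, top face 30 mm over the bench. Origin: centre of its underside; x points away from the robot (turned by up to 0.2 rad), z up. Slots run along its y. Only the slot nearest the robot is open; the others are closed flush by grey cover strips. The black plastic V-cradle is fixed on it.
- slot (a point): Middle of the open slot's mouth, at the level of the plate's top face; axes as the plate's (slot along y). Mouth 16 mm wide; below its 8 mm thick lips the slot widens to 34 mm and is 20.5 mm deep in all. It runs the plate's whole length.
- v_axis (a point): Where the middle of the seated column's centre line lies, 26.2 mm above the plate's top, 55 mm beyond the open slot; axes as the plate's, column axis along y. Two 90 degree V saddles, each 20 mm long, are centred 38 mm either side of it along y (56 mm free between); V mouth 48 mm wide, saddles 68 mm wide, tops 29 mm above the plate; between them a 5 mm base.
- column: Loose stainless-steel chromatography column lying on the bench, 0.5 to 0.75 kg: smooth round body 30 mm diameter, 120 mm long, with a hexagonal end nut 40 mm across flats and 26 mm long at each end and a white plug 8 mm long. Origin: middle of its centre line, 20 mm above the bench as it lies; its x runs along the column.
- clamp: Loose dark steel strap clamp, 0.5 kg, the one in the rack with a bolt and wing nut. Origin: on the bolt axis at the level of the heel's foot; x to the nose, z up. Bar 118 mm long (x -55 to 63), 24 mm wide, 52 to 62 mm above the foot. The bolt is keyed to the bar: the T-head turns with it. Carry it by the bar or heel: lifting the nut only draws the bolt up through the bar. Balances near the bolt.
- heel (a point): Point in the bar over the clamp's heel leg, 55 mm above its foot, 46 mm behind the bolt axis; axes as the clamp's. The leg, 24 mm wide across the bar and 18 mm along it, is free on both sides: a good place to hold the clamp. In the rack its foot stands on a rail 24 mm high.
- nose (a point): Lowest line of the rounded pad under the clamp's nose, 55 mm from the bolt axis, 43.6 mm above the foot level; axes as the clamp's. With the heel standing level on the plate it clears the seated column by 2.4 mm; tightening tips it down on to the column.
- t_head (a point): Centre of the upper face of the T-bolt's head, on the bolt axis. Head 26 mm long (along the clamp's x), 13 mm wide, 7 mm thick, bottom edges bevelled; shank 12 mm. Nut, washer and bolt hang on the bar by their own weight (0.19 kg), this face then 9.4 to 10.5 mm below the foot level; pushed from below they slide up freely through the bar. Locked, it lies under the slot's lips.
- wings (a point): Point on the bolt axis between the wing nut's two ears, 26 mm above the bar's top when the nut rests on the bar, 8 mm below the tips of the ears; x runs along the ears, z up. Ears 10 mm thick, 54 mm across both, reaching 20 mm below this point; the hub (21 mm across, 8 mm high with its washer) sits on the bar. If the T-head is propped up on the plate, it stands about 17 mm higher over the bar.
- wing_nut (a joint): Angle of the wing nut on the bolt, rad; grows clockwise seen from above, which tightens. Starts between 0.2 and 0.9. Quick thread: 10 mm of bolt travel a turn. With the clamp set on the column it runs free to about 3 rad (about 0.06 N m) and is firm at about 3.8 to 4.2 rad (0.1 N m or a little more); well past 5 rad it would crush the tube. The nut sinks about 1 mm as the bar closes on the column. Left firm, it stays.
- spare_bar: Bare clamp bar without bolt or nut in the rack's other place, about 86 mm from the clamp, same bar as the clamp's; to be left alone. Origin: on the bolt-hole axis at foot level.
- jar: Small glass jar 34 mm across, 42 mm high, standing on the plate's far left corner; to be left alone. Origin: centre of its underside.
- beaker: Small beaker 54 mm across, 65 mm high, on the bench near the robot; to be left alone. Origin: centre of its underside.

How it is judged (in metres and radians):
On the way, in this order (a step that is already met when the one before it is completed fails the run):
1. The column lies seated in both saddles of the V-cradle, let go (x of column in the frame of v_axis between -0.003 and 0.003 m and z of column in the frame of v_axis between -0.003 and 0.003 m and y of column in the frame of v_axis between -0.014 and 0.014 m and angle between the x axis of column and the y axis of slot_plate, either way round below 0.06 rad and contact force between the fingers and column below 0.3 N), for 0.2 s.
2. The T-head is down inside the open slot, lying along it (z of t_head in the frame of slot between -0.022 and -0.0055 m and x of t_head in the frame of slot between -0.007 and 0.007 m and angle between the x axis of clamp and the y axis of slot_plate, either way round below 0.3 rad), for 0.05 s.
3. The clamp is turned square across the slot, T-head under the lips, nose over the column (z of t_head in the frame of slot between -0.022 and -0.0055 m and x of t_head in the frame of slot between -0.007 and 0.007 m and angle between the x axis of clamp and the x axis of slot_plate, either way round below 0.25 rad and x of nose in the frame of v_axis between -0.012 and 0.012 m and y of nose in the frame of v_axis between -0.03 and 0.03 m), for 0.2 s.
At the end, for the whole second after the job is handed in: Column seated in both V saddles (3 mm, 0.06 rad, within 14 mm of the middle along its axis); T-head under the open slot's lips, clamp square across the slot within 0.25 rad, nose between the saddles, pressing the column with over 7 N by the tightened nut alone; at rest, released (all of step 3 and x of column in the frame of v_axis between -0.003 and 0.003 m and z of column in the frame of v_axis between -0.003 and 0.003 m and y of column in the frame of v_axis between -0.014 and 0.014 m and angle between the x axis of column and the y axis of slot_plate, either way round below 0.06 rad and contact force between clamp and column above 7 N and angle between clamp's own z axis and vertical below 0.12 rad and linear speed of each of column, clamp below 0.02 m/s); the robot touches nothing.
It fails at once if The spare bar, the jar or the beaker is pushed more than 30 mm or knocked over (distance of any of spare_bar, jar, beaker from where it was at the start of the episode above 0.03 m or angle between any of spare_bar, jar, beaker's own z axis and vertical above 0.5 rad).
It fails at once if The column is crushed: the clamp presses it with over 40 N (contact force between clamp and column above 40 N).
It also fails if it takes over 72 s, if anything falls off the work surface, if the arm or the gripper's body presses on something with over 40 N, if the wrist force passes 120 N, or if a joint passes its speed limit or range.

ROBOT

A 6-joint arm with a two-finger parallel gripper is mounted at the origin on the work surface. World frame = base frame: x ahead of the robot, y to its left, z up, the work surface at z = 0. Lengths are in m, angles in degrees, forces in N, time in s.
With the tool pointing down it reaches from about 0.425 to 1.125 m from the base axis. Payload 14.9 kg.
Tool frame: the origin (TCP) lies at the centre of the arm's flange, where the gripper is bolted on; the fingertips stand 191 mm ahead of it and the grasp point (between the pads) lies 172 mm ahead of it; z points along the fingers, y is the line along which they close (so a half turn about z gives the same grasp; the last joint's range is limited). The gripper opens to 91 mm and grips with 3 to 60 N. Pads are 32 mm wide; open, the fingers measure 118 mm over their backs; the gripper's body (76 mm by 178 mm) begins 60 mm behind the grasp point.
Start: joints at [63.409, 21.709, 99.362, -0, 58.929, -1.908], TCP at [0.292, 0.636, 0.405] pointing down, gripper open.
Joint ranges: [-158.91, 158.91], [-42.39, 125.64], [0.06, 152.35], [-60.88, 240.88], [17.5, 164.5], [-176.32, 176.32]. Speed limits (degrees/s): [108.29, 108.29, 136.94, 180, 180, 180].

INTERFACE

Orientations are given as a 3x3 rotation matrix whose columns are the frame's x, y, z axes.
In Python, from plant import robot gives the robot as it stands. The module is installed in compiled form; this text tells all that it offers.
- The arm moves only by the tool jog_arm, never from a script. Its argument "motion" is a list of rows, each an object with "slide": the shift along the tool's x, y, z normalised to -1 to 1, where 1 is 300 mm, a list of three; "roll": the turn about the tool's z normalised to -1 to 1, where 1 is 180 degrees; "jaw": the opening, from 0 (shut) to 1 (fully open). In form: [{"slide": [tx, ty, tz], "roll": roll, "jaw": jaw}, ...]. A call has 1 to 5 rows; each row is the pose to reach, as a shift and turn from the pose commanded when the call began, along the tool's axes at that moment, turning the shorter way round; what a row does not reach only later rows make up. A row lasts 1/8 s, in which the tool goes at most 62.5 mm and 10.7 degrees, less where a joint would pass 70% of its speed; a pose out of reach is approached as far as the arm can. A call with a number of a shift or a turn outside -1 to 1 is refused whole. A call with a gripper value outside its range is refused whole. The fingers move at their own pace and stop on an object; the grip force is fixed at half the most. Time passes only in rows, so rows that repeat a pose let the fingers close. It gives the time, the measured TCP pose, the force, the opening and the grip force at its end, in the units of the state.
- robot.read_state(): the state, without advancing time (a new reading comes with each control period).
- robot.get_image(name): name is "scene" or "top" or "wrist"; returns a dict with "pixels" (420x560x3 uint8, red, green, blue), "intrinsics" (3x3 intrinsics, pixels), "k1" (the pictures are not rectified: a ray, as slopes to the right and down, at radius r is drawn at 1 + k1 r^2 times it, then the intrinsics apply), "T" (4x4, takes a point from camera to world coordinates). Camera axes: x right, y down, z forward; pixel columns grow to the right and rows downward; lengths in m; the calibration is good to about 2 mm. A picture is of the moment at which its call begins. There is no depth.
- robot.hand_in(): hands the job in; it is judged then, once.
The state is a dict: "time_s": time; "joints": joint angles; "joint_velocities": joint speeds; "joint_torque": joint torques, N m; "ee_pos": TCP position; "tcp_rot": TCP orientation; "wrist_force": force on the tool from outside, world axes, zero at the start; "moment": the same for the moment, N m; "gripper_width": finger opening in m; "finger_force": force on a finger pad.
Only numpy, scipy, OpenCV 4.12 (cv2) and the standard library are available. Lean on these libraries where they do the work, as an engineer would, in place of code of your own. Each camera call takes 0.05 s, during which the arm holds its last target. There are 200 camera calls.

## Working session

There is one attempt and no reset: what is moved stays moved. The work goes in short steps, Python scripts to look and compute and a tool call to move; the robot and the scene stay as the last step left them, time stands still between calls to the robot, and variables do not carry over. Pictures are saved under pics/ and viewed, at most 10 in all, crops included, and the job is handed in when it is done.

Besides the shell and the picture viewer there is one more tool, called after "Emit:" as name([rows], argument=value, ...), one row to a line, values as JSON. jog_arm: Moves the arm, as the interface text tells. Its arguments: {"type":"object","properties":{"motion":{"type":"array"}},"required":["motion"]}

```bash
mkdir -p pics; cat > h.py <<'E'
import numpy as np, cv2
from plant import robot
def shot(name, tag):
    d=robot.get_image(name); cv2.imwrite(f'pics/{tag}.png', d['pixels'][:,:,::-1])
    np.savez(f'pics/{tag}.npz', **{k:d[k] for k in ('pixels','intrinsics','k1','T')}); return d
def load(tag): return np.load(f'pics/{tag}.npz')
def ray(d,uv):
    K=d['intrinsics'];k1=float(d['k1']);T=d['T']
    p=np.array([(uv[0]-K[0,2])/K[0,0],(uv[1]-K[1,2])/K[1,1]]);q=p.copy()
    for _ in range(20): q=p/(1+k1*(q@q))
    return T[:3,3],T[:3,:3]@np.array([q[0],q[1],1.])
def onz(d,uv,z):
    o,r=ray(d,uv); return o+r*(z-o[2])/r[2]
def proj(d,P):
    T=d['T'];K=d['intrinsics'];c=T[:3,:3].T@(np.asarray(P)-T[:3,3]);q=c[:2]/c[2];q=q*(1+float(d['k1'])*(q@q))
    return np.array([K[0,0]*q[0]+K[0,2],K[1,1]*q[1]+K[1,2]])
def slide(P,roll=None):
    "tool slide (normalised) to bring TCP to world P"
    s=robot.read_state(); return np.round(np.array(s['tcp_rot']).T@(np.asarray(P)-np.array(s['ee_pos']))/0.3,4)
E
python3 - <<'E'
from h import *
s=robot.read_state(); print({k:np.round(v,3).tolist() for k,v in s.items()})
a=shot('scene','s0'); b=shot('top','t0')
for d in(a,b): print(np.round(d['T'],3).tolist(), d['intrinsics'].tolist(), d['k1'])
cv2.imwrite('pics/both0.png', np.hstack([a['pixels'],b['pixels']])[:,:,::-1][:, :]) 
E
```

```text
{'time_s': 0.0, 'joints': [63.409, 21.739, 99.396, -0.0, 58.929, -1.906], 'joint_velocities': [-0.069, -0.072, 0.001, 0.02, 0.14, -0.012], 'joint_torque': [-0.003, -76.369, -43.438, 0.065, 0.042, -0.0], 'ee_pos': [0.292, 0.636, 0.404], 'tcp_rot': [[-0.909, 0.418, -0.001], [0.418, 0.909, -0.001], [0.0, -0.001, -1.0]], 'wrist_force': [-0.406, -0.819, -1.058], 'moment': [-0.066, 0.029, -0.018], 'finger_force': 0.0, 'gripper_width': 0.091}
[[-0.855, 0.328, -0.401, 0.927], [0.518, 0.55, -0.655, 0.631], [0.005, -0.768, -0.641, 0.714], [0.0, 0.0, 0.0, 1.0]] [[410.1549337224154, 0.0, 279.96372267129044], [0.0, 410.1549337224154, 210.0536388671781], [0.0, 0.0, 1.0]] -0.035509887924575524
[[0.011, -0.988, 0.152, 0.328], [-1.0, -0.012, -0.003, 0.009], [0.005, -0.152, -0.988, 1.428], [0.0, 0.0, 0.0, 1.0]] [[504.7573959342137, 0.0, 277.8873103208781], [0.0, 504.7573959342137, 205.34668327995598], [0.0, 0.0, 1.0]] -0.16547906874629406
```

View pics/t0.png

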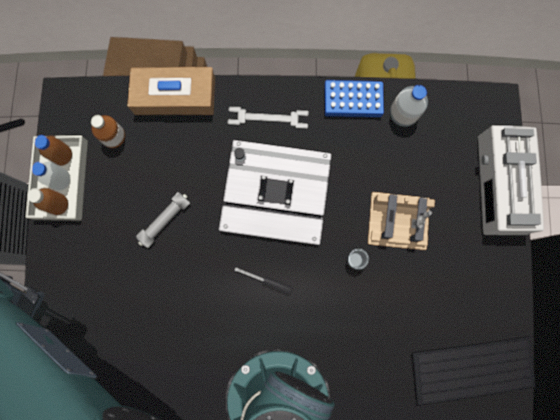

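View pics/s0.png

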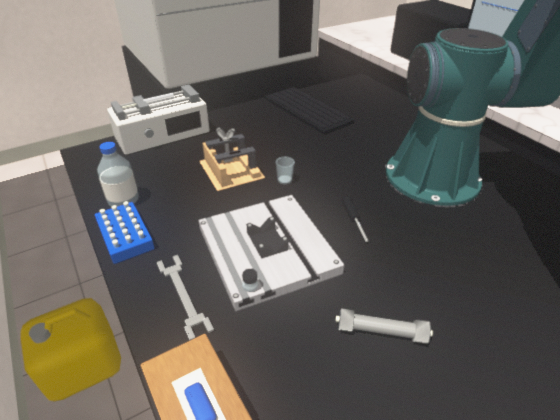

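The top view shows the column at about (163,220), the plate with corners (233,141), (330,151), (323,243) and (220,230), and the open slot as a dark line from (222,206) to (325,216). The cradle is at (277,191), the rack at (400,220) with the bolted clamp on its right at (420,222), the beaker at (358,260) and the jar at (239,155). The scene view agrees with this layout.

```bash
python3 - <<'E'
from h import *
d=load('t0'); g=cv2.cvtColor(d['pixels'],cv2.COLOR_RGB2GRAY)
m=np.zeros_like(g); m[185:255,125:200]=(g[185:255,125:200]>90)*255
c=max(cv2.findContours(m,0,1)[0],key=cv2.contourArea); r=cv2.minAreaRect(c); bx=cv2.boxPoints(r)
ctr=onz(d,r[0],.022); print('col',r,np.round(ctr,3))
e=sorted([(np.linalg.norm(bx[i]-bx[(i+1)%4]),(bx[i]+bx[(i+1)%4])/2) for i in range(4)],key=lambda t:t[0])[:2]
p=[onz(d,x[1],.022) for x in e]; v=p[1]-p[0]; print('len',np.linalg.norm(v),'ang',np.degrees(np.arctan2(v[1],v[0])))
m=np.zeros_like(g); m[130:255,210:340]=(g[130:255,210:340]>120)*255
m=cv2.morphologyEx(m,cv2.MORPH_CLOSE,np.ones((21,21)))
c=max(cv2.findContours(m,0,1)[0],key=cv2.contourArea); bx=cv2.boxPoints(cv2.minAreaRect(c)); print('plate',bx.tolist())
P=np.array([onz(d,x,.03) for x in bx]);print(np.round(P,3).tolist(),np.round(P.mean(0),3))
for n,uv,z in [('slotL',(222,206),.03),('slotR',(325,216),.03),('cradle',(277,191),.05),('clampN',(392,200),.086),('spare n',(390,196),.086),('spare s',(392,235),.086),('cl n',(421,207),.086),('cl s',(418,240),.086),('beaker',(358,263),.0),('jar',(239,156),.05)]:
  print(n,np.round(onz(d,uv,z),3))
cv2.imwrite('pics/crop0.png',cv2.resize(d['pixels'][180:270,340:450,::-1],None,fx=7,fy=6,interpolation=2))
E
```

```text
col ((162.4445343017578, 219.4474639892578), (17.002578735351562, 67.97209930419922), 43.45184326171875) [0.501 0.332 0.022]
len 0.19190574661078436 ang 137.99058169689695
plate [[218.260009765625, 230.1800079345703], [231.3599853515625, 138.47999572753906], [332.29998779296875, 152.90000915527344], [319.20001220703125, 244.6000213623047]]
[[0.472, 0.171, 0.03], [0.736, 0.141, 0.03], [0.697, -0.149, 0.03], [0.435, -0.11, 0.03]] [0.585 0.013 0.03 ]
slotL [0.54  0.162 0.03 ]
slotR [ 0.515 -0.127  0.03 ]
cradle [0.581 0.008 0.05 ]
clampN [ 0.553 -0.305  0.086]
spare n [ 0.564 -0.3    0.086]
spare s [ 0.458 -0.303  0.086]
cl n [ 0.535 -0.385  0.086]
cl s [ 0.445 -0.374  0.086]
beaker [ 0.386 -0.223  0.   ]
jar [0.68  0.116 0.05 ]
```

View pics/crop0.png

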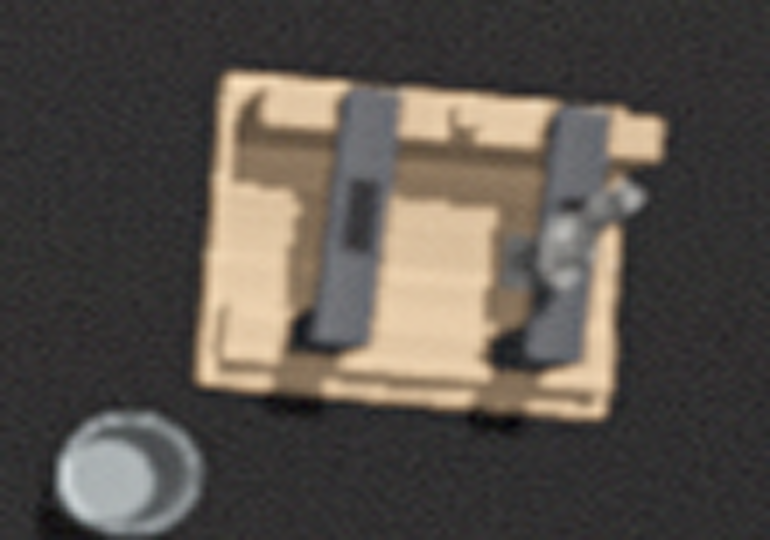

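The crop shows the bolted clamp at right, with its wing nut at crop (565,240) and the ears pointing up and right. The spare bar is at left and the beaker at lower left. Next I move above the column.

```bash
python3 - <<'E'
from h import *
print(slide([.501,.332,.33]), 'world->', np.array(robot.read_state()['ee_pos']))
E
```

```text
[-1.0553 -0.6295  0.2477] world-> [0.29224547 0.635888   0.40414443]
```

Emit:
jog_arm([
  {"slide":[-1,-0.6,0.2],"roll":0.096,"jaw":1},
  {"slide":[-1,-0.6,0.2],"roll":0.096,"jaw":1},
  {"slide":[-1,-0.6,0.2],"roll":0.096,"jaw":1},
  {"slide":[-1,-0.6,0.2],"roll":0.096,"jaw":1},
  {"slide":[-1,-0.6,0.2],"roll":0.096,"jaw":1},
])

```text
time_s: 0.72
ee_pos: [0.4669, 0.38, 0.3515]
tcp_rot: [[-0.744, 0.669, -0.0], [0.669, 0.744, -0.0], [-0.0, -0.0, -1.0]]
wrist_force: [0.4, 0.5, -0.3]
gripper_width: 0.0913
finger_force: 0.0
```

Emit:
jog_arm([
  {"slide":[0,0,0],"roll":0,"jaw":1},
  {"slide":[0,0,0],"roll":0,"jaw":1},
])

```text
time_s: 0.98
ee_pos: [0.4661, 0.3819, 0.3519]
tcp_rot: [[-0.743, 0.669, -0.0], [0.669, 0.743, 0.0], [0.0, -0.0, -1.0]]
wrist_force: [-0.6, -0.7, -0.4]
gripper_width: 0.0912
finger_force: 0.0
```

```bash
python3 - <<'E'
from h import *
s=robot.read_state(); print(s['time_s'],s['ee_pos'],np.round(s['tcp_rot'],3).tolist())
d=shot('wrist','w1'); print(np.round(d['T'],3).tolist())
print(proj(d,[.501,.332,.02]))
E
```

```text
0.975 [0.46610815 0.38189268 0.35191495] [[-0.743, 0.669, -0.0], [0.669, 0.743, 0.0], [0.0, -0.0, -1.0]]
[[0.67, 0.716, 0.198, 0.411], [0.743, -0.646, -0.178, 0.432], [0.001, 0.266, -0.964, 0.332], [0.0, 0.0, 0.0, 1.0]]
[260.48989113 258.07623742]
```

View pics/w1.png

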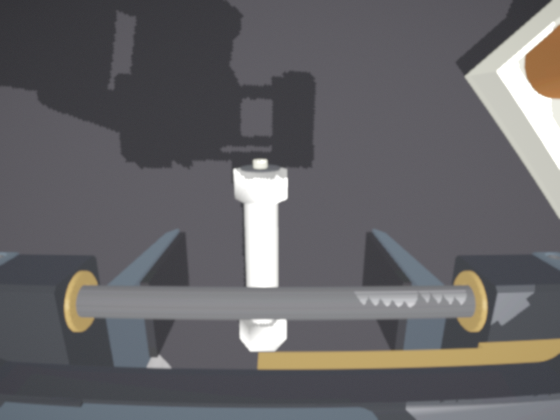

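The wrist view shows the column running from its upper nut end at (260,170) to its lower nut end at (263,348). The body is about u=246–278 wide.

```bash
python3 - <<'E'
from h import *
d=load('w1')
a=onz(d,(261,200),.037); b=onz(d,(263,349),.03);c=onz(d,(261.5,240),.035);t=onz(d,(260,161),.02)
ax=np.array([-.743,.669,0]); 
print(a,b,c,t); print('ang',[np.degrees(np.arctan2(*(a-q)[1::-1])) for q in (b,c)])
# inner edge of upper nut is 60mm from centre, outer face 86, plug end 94
m=[a-ax*.06, b+ax*.086, t-ax*.094]; print(np.round(m,4)); print(slide([*np.mean(m,0)[:2],.196]))
E
```

```text
[0.45728952 0.37381399 0.037     ] [0.57164387 0.27059738 0.03      ] [0.48460006 0.34914625 0.035     ] [0.43360712 0.39354187 0.02      ]
ang [np.float64(137.93048943105254), np.float64(137.91065826633024)]
[[0.5019 0.3337 0.037 ]
 [0.5077 0.3281 0.03  ]
 [0.5034 0.3307 0.02  ]]
[-0.2107 -0.042   0.52  ]
```

Emit:
jog_arm([
  {"slide":[-0.207,-0.042,0.15],"roll":0,"jaw":1},
  {"slide":[-0.207,-0.042,0.35],"roll":0,"jaw":1},
  {"slide":[-0.207,-0.042,0.48],"roll":0,"jaw":1},
  {"slide":[-0.207,-0.042,0.517],"roll":0,"jaw":1},
  {"slide":[-0.207,-0.042,0.517],"roll":0,"jaw":0.2},
])

```text
time_s: 1.65
ee_pos: [0.5037, 0.3319, 0.1973]
tcp_rot: [[-0.744, 0.668, -0.0], [0.668, 0.744, -0.0], [0.0, -0.0, -1.0]]
wrist_force: [0.2, 0.7, 0.7]
gripper_width: 0.084
finger_force: 0.0
```

Emit:
jog_arm([
  {"slide":[0,0,0],"roll":0,"jaw":0.2},
  {"slide":[0,0,0],"roll":0,"jaw":0.2},
  {"slide":[0,0,0],"roll":0,"jaw":0.2},
])

```text
time_s: 2.02
ee_pos: [0.5041, 0.3311, 0.1978]
tcp_rot: [[-0.744, 0.669, 0.001], [0.669, 0.744, 0.001], [-0.0, 0.001, -1.0]]
wrist_force: [-0.6, -0.1, 1.1]
gripper_width: 0.0541
finger_force: 0.0
```

Emit:
jog_arm([
  {"slide":[0,0,0],"roll":0,"jaw":0.2},
  {"slide":[0,0,0],"roll":0,"jaw":0.2},
  {"slide":[0,0,-0.1],"roll":0,"jaw":0.2},
  {"slide":[0,0,-0.3],"roll":0,"jaw":0.2},
  {"slide":[0,0,-0.5],"roll":0,"jaw":0.2},
])

```text
time_s: 2.65
ee_pos: [0.5034, 0.3305, 0.3474]
tcp_rot: [[-0.744, 0.669, -0.002], [0.669, 0.744, -0.001], [0.001, -0.002, -1.0]]
wrist_force: [1.3, 0.6, -6.9]
gripper_width: 0.0294
finger_force: 30.0
```

```bash
python3 - <<'E'
from h import *
s=robot.read_state(); print(s['wrist_force'],s['gripper_width'],s['finger_force'],s['time_s'])
print(slide([.48,.03,.42]))
E
```

```text
[ 1.25956485  0.60533943 -6.93063497] 0.029424395373898703 29.994077682495117 2.65
[-0.6118 -0.7974 -0.2405]
```

Emit:
jog_arm([
  {"slide":[-0.61,-0.8,-0.24],"roll":0.306,"jaw":0.2},
  {"slide":[-0.61,-0.8,-0.24],"roll":0.306,"jaw":0.2},
  {"slide":[-0.61,-0.8,-0.24],"roll":0.306,"jaw":0.2},
  {"slide":[-0.61,-0.8,-0.24],"roll":0.306,"jaw":0.2},
  {"slide":[-0.61,-0.8,-0.24],"roll":0.306,"jaw":0.2},
])

```text
time_s: 3.28
ee_pos: [0.4785, 0.0282, 0.4187]
tcp_rot: [[0.105, 0.994, -0.001], [0.994, -0.105, -0.0], [-0.0, -0.001, -1.0]]
wrist_force: [1.8, -0.3, -7.3]
gripper_width: 0.0295
finger_force: 30.0
```

```bash
python3 - <<'E'
from h import *
s=robot.read_state(); print(s['ee_pos'],s['joints'])
R=np.array(s['tcp_rot']); print(np.degrees(np.arctan2(R[1,0],R[0,0])))
E
```

```text
[0.47849319 0.02823633 0.41872786] [ 5.91764075e-01  1.53595220e-01  1.23869140e+02 -6.26734212e-03
  5.60322364e+01  6.61831534e+00]
83.9769583789057
```

Emit:
jog_arm([
  {"slide":[0,0,0],"roll":0,"jaw":0.2},
  {"slide":[0,0,0],"roll":0,"jaw":0.2},
])

```text
time_s: 3.52
ee_pos: [0.4792, 0.03, 0.4183]
tcp_rot: [[0.099, 0.995, -0.001], [0.995, -0.099, 0.0], [0.0, -0.001, -1.0]]
wrist_force: [-0.2, -0.2, -7.0]
gripper_width: 0.0294
finger_force: 30.0
```

```bash
python3 - <<'E'
from h import *
s=robot.read_state(); print(s['ee_pos'],s['joints'])
R=np.array(s['tcp_rot']); print(np.degrees(np.arctan2(R[1,0],R[0,0])))
d=shot('wrist','w2')
E
```

```text
[0.47915944 0.03000527 0.4182717 ] [7.99816397e-01 2.70835837e-01 1.23806170e+02 1.22126464e-02
 5.59794306e+01 6.46276299e+00]
84.33021371709016
```

View pics/w2.png

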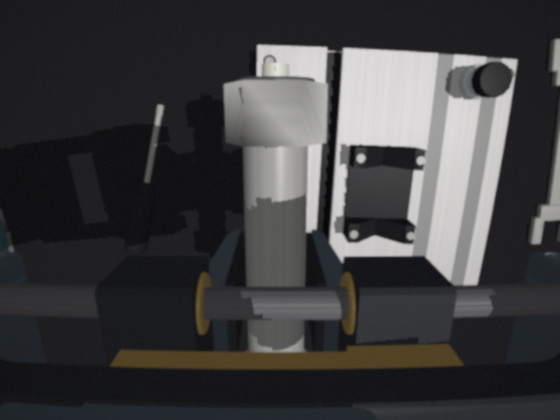

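The wrist view shows the held column centred. The plate lies to the right, with corners (258,46) and (515,60) and the slot running from (333,50) to (328,230). The cradle screws are at (361,158), (420,160), (354,234) and (411,236), and the jar is at (490,80).

```bash
python3 - <<'E'
from h import *
d=load('w2'); 
S=[(361,158),(420,160),(354,234),(411,236)]
for z in (.035,.059): 
  P=np.array([onz(d,u,z) for u in S]); print(z,np.round(P,4).tolist(),'dx',np.linalg.norm(P[0]-P[1]),np.linalg.norm(P[2]-P[3]),'dy',np.linalg.norm(P[0]-P[2]),np.linalg.norm(P[1]-P[3]),P.mean(0), 'ang',[np.degrees(np.arctan2(*(P[i]-P[j])[1::-1])) for i,j in((0,2),(1,3))])
g=cv2.cvtColor(d['pixels'],cv2.COLOR_RGB2GRAY).astype(int)
L=[];Rr=[]
for v in range(60,220,8):
  row=g[v]; u=[i for i in range(325,350) if row[i]<90]
  # right slot edge : last dark before bright
  e=next(i for i in range(348,322,-1) if False or (row[i]<110 and row[i+1]>=110)) if any(row[i]<110 and row[i+1]>=110 for i in range(322,349)) else None
  f=next((i for i in range(312,345) if row[i]>=110 and row[i+1]<110),None)
  if e and f: L.append(onz(d,(f+.5,v),.03)); Rr.append(onz(d,(e+.5,v),.03))
for n,A in(('near',L),('far',Rr)):
  A=np.array(A); c=np.polyfit(A[:,1],A[:,0],1); print(n,len(A),'x at y=.01',np.polyval(c,.01),'ang',90-np.degrees(np.arctan(c[0])), 'res',np.abs(A[:,0]-np.polyval(c,A[:,1])).max())
print('corners',onz(d,(258,46),.03),onz(d,(515,60),.03))
E
```

```text
0.035 [[0.5688, 0.0498, 0.035], [0.6298, 0.0421, 0.035], [0.5582, -0.0313, 0.035], [0.6203, -0.04, 0.035]] dx 0.06142538678612948 0.06274047554009114 dy 0.08177660656299307 0.08263268048266295 [0.5942818  0.00512534 0.035     ] ang [np.float64(82.55688144532023), np.float64(83.46719498749518)]
0.059 [[0.5634, 0.0534, 0.059], [0.6203, 0.0462, 0.059], [0.5535, -0.0223, 0.059], [0.6115, -0.0305, 0.059]] dx 0.057364805451892674 0.05859295906182692 dy 0.07637068924507569 0.07717017161586298 [0.58719149 0.01170006 0.059     ] ang [np.float64(82.55688144532017), np.float64(83.46719498749525)]
near 20 x at y=.01 0.5237242401962052 ang 81.82438293536724 res 0.0031251861513706958
far 20 x at y=.01 0.5371102859598725 ang 82.47915638087359 res 0.0005241677634854058
corners [0.47617492 0.16685667 0.03      ] [0.73115737 0.13388774 0.03      ]
```

```bash
python3 - <<'E'
from h import *
d=load('w2'); s=robot.read_state(); R=np.array(s['tcp_rot'])
for uv,z,l in [((275,144),.258,.06),((275,77),.24,.086),((275,64),.242,.094)]:
  print((R.T@(onz(d,uv,z)-s['ee_pos']))[:2]-[l,0])
print(slide([.5862,.0115,.30]))
E
```

```text
[0.00186056 0.00042777]
[0.00222812 0.00046925]
[-0.00080136  0.00048018]
[-0.0284  0.3615  0.3935]
```

Emit:
jog_arm([
  {"slide":[-0.028,0.2,0.1],"roll":0.009,"jaw":0.2},
  {"slide":[-0.028,0.361,0.25],"roll":0.009,"jaw":0.2},
  {"slide":[-0.028,0.361,0.4],"roll":0.009,"jaw":0.2},
  {"slide":[-0.028,0.361,0.5],"roll":0.009,"jaw":0.2},
  {"slide":[-0.028,0.361,0.5],"roll":0.009,"jaw":0.2},
])

```text
time_s: 4.2
ee_pos: [0.5855, 0.0123, 0.266]
tcp_rot: [[0.125, 0.992, -0.006], [0.992, -0.125, 0.0], [-0.001, -0.006, -1.0]]
wrist_force: [-0.9, 0.4, -6.7]
gripper_width: 0.0299
finger_force: 30.0
```

```bash
python3 - <<'E'
from h import *
s=robot.read_state(); R=np.array(s['tcp_rot']); print(s['ee_pos'],np.degrees(np.arctan2(R[1,0],R[0,0])),s['wrist_force'])
print(slide([.5862,.0115,.2345]))
d=shot('scene','s3'); print(proj(d,[.5862,.0115,.056]))
cv2.imwrite('pics/s3c.png',cv2.resize(d['pixels'][150:310,180:380,::-1],None,fx=3.5,fy=3.5))
E
```

```text
[0.58549932 0.01232349 0.26598517] 82.83837184414782 [-0.89721916  0.41653149 -6.72063586]
[-0.0024  0.0033  0.1049]
[265.89144779 232.36609176]
```

View pics/s3c.png

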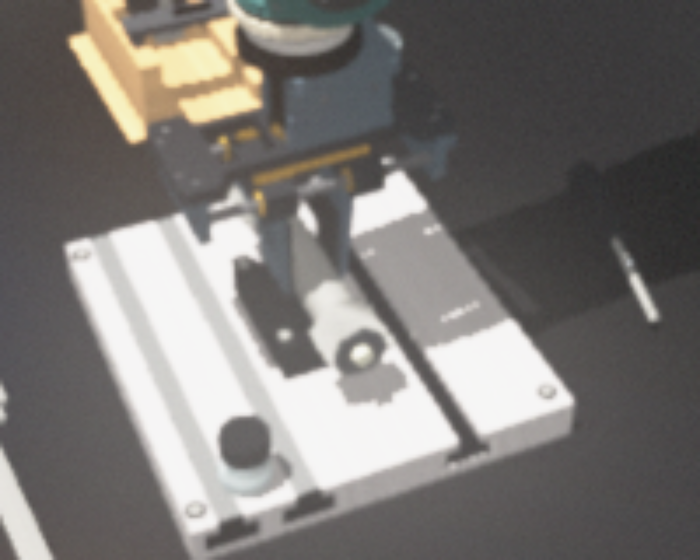

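The crop shows the column about 3 cm above the cradle and parallel to the slot, so I lower it.

Emit:
jog_arm([
  {"slide":[-0.002,0.002,0.05],"roll":0,"jaw":0.2},
  {"slide":[-0.002,0.002,0.08],"roll":0,"jaw":0.2},
  {"slide":[-0.002,0.002,0.1],"roll":0,"jaw":0.2},
  {"slide":[-0.002,0.002,0.104],"roll":0,"jaw":0.2},
  {"slide":[-0.002,0.002,0.104],"roll":0,"jaw":0.2},
])

```text
time_s: 4.88
ee_pos: [0.5862, 0.0105, 0.2388]
tcp_rot: [[0.127, 0.992, -0.004], [0.992, -0.127, 0.0], [-0.0, -0.004, -1.0]]
wrist_force: [-19.1, 2.1, 27.2]
gripper_width: 0.0295
finger_force: 30.0
```

The column bears on the far V wall, so it sits a few mm too far in +x. I shift it back.

Emit:
jog_arm([
  {"slide":[0,-0.005,-0.005],"roll":0,"jaw":0.2},
  {"slide":[0,-0.01,-0.005],"roll":0,"jaw":0.2},
  {"slide":[0,-0.01,-0.005],"roll":0,"jaw":0.2},
])

```text
time_s: 5.25
ee_pos: [0.5845, 0.0107, 0.2396]
tcp_rot: [[0.127, 0.992, 0.002], [0.992, -0.127, -0.0], [0.0, 0.002, -1.0]]
wrist_force: [2.6, -0.9, -0.7]
gripper_width: 0.0292
finger_force: 30.0
```

Emit:
jog_arm([
  {"slide":[0,0,0.005],"roll":0,"jaw":0.2},
  {"slide":[0,0,0.007],"roll":0,"jaw":0.2},
  {"slide":[0,0,0.007],"roll":0,"jaw":0.2},
])

```text
time_s: 5.62
ee_pos: [0.5851, 0.0106, 0.2389]
tcp_rot: [[0.127, 0.992, 0.002], [0.992, -0.127, -0.0], [0.0, 0.002, -1.0]]
wrist_force: [-4.2, -1.0, 25.8]
gripper_width: 0.0294
finger_force: 30.0
```

Emit:
jog_arm([
  {"slide":[0,0,-0.006],"roll":0,"jaw":0.2},
  {"slide":[0,0,-0.006],"roll":0,"jaw":0.6},
  {"slide":[0,0,-0.006],"roll":0,"jaw":0.6},
  {"slide":[0,0,-0.006],"roll":0,"jaw":0.6},
  {"slide":[0,0,-0.006],"roll":0,"jaw":0.6},
])

```text
time_s: 6.25
ee_pos: [0.5839, 0.0107, 0.2386]
tcp_rot: [[0.127, 0.992, -0.0], [0.992, -0.127, 0.0], [-0.0, -0.0, -1.0]]
wrist_force: [-0.4, 0.8, 0.1]
gripper_width: 0.0549
finger_force: 0.0
```

Emit:
jog_arm([
  {"slide":[0,0,-0.15],"roll":0,"jaw":0.6},
  {"slide":[0,0,-0.35],"roll":0,"jaw":1},
  {"slide":[0,0,-0.5],"roll":0,"jaw":1},
  {"slide":[0,0,-0.5],"roll":0,"jaw":1},
])

```text
time_s: 6.75
ee_pos: [0.5847, 0.0107, 0.3924]
tcp_rot: [[0.127, 0.992, 0.006], [0.992, -0.127, -0.0], [0.001, 0.006, -1.0]]
wrist_force: [0.1, -0.5, 0.3]
gripper_width: 0.0817
finger_force: 0.0
```

```bash
python3 - <<'E'
from h import *
s=robot.read_state(); R=np.array(s['tcp_rot']); print(s['time_s'],s['ee_pos'],np.degrees(np.arctan2(R[1,0],R[0,0])))
d=shot('wrist','w4')
E
```

```text
6.75 [0.58473509 0.01070678 0.39242511] 82.70366372756905
```

View pics/w4.png

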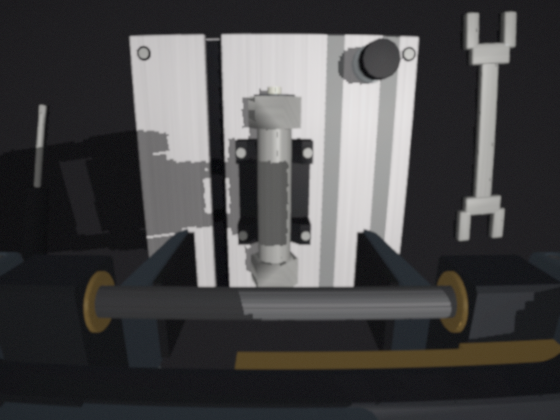

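The column sits symmetrically between the saddle screws at (241,153), (308,152), (243,237) and (305,236). Its nuts end at v≈126 and v≈258, and the slot runs from (215,40) to (221,285).

```bash
python3 - <<'E'
from h import *
d=load('w4'); a=np.radians(82.7); py=np.array([np.cos(a),np.sin(a),0]); px=np.array([py[1],-py[0],0])
P=np.array([onz(d,u,.059) for u in [(241,153),(308,152),(243,237),(305,236)]]); c=P.mean(0)
f=lambda q:np.round(((q-c)@px,(q-c)@py),4)
print('cradle',c,np.linalg.norm(P[0]-P[2]),'ang',[np.degrees(np.arctan2(*(P[i]-P[j])[1::-1])) for i,j in((0,2),(1,3))])
print('col far',f(onz(d,(275.5,127),.0735)),'near',f(onz(d,(273.5,257),.0735)))
g=cv2.cvtColor(d['pixels'],cv2.COLOR_RGB2GRAY).astype(int); A=[];B=[]
for v in list(range(50,125,6)):
  r=g[v]; dk=np.where(r[200:232]<100)[0]+200
  A.append(onz(d,(dk.min()-.5,v),.03)); B.append(onz(d,(dk.max()+.5,v),.03))
A,B=np.array(A),np.array(B)
for X in(A,B): print('edge px',np.round(np.median((X-c)@px),4), 'ang',np.degrees(np.arctan2(*(X[0]-X[-1])[1::-1])))
print('wid',np.median(np.linalg.norm(A-B,axis=1)))
m=[onz(d,(144,53),.03),onz(d,(408,54),.03)]; print('corner screws',[f(x) for x in m])
E
```

```text
cradle [0.58630923 0.0115038  0.059     ] 0.07755301072020668 ang [np.float64(82.61304847803696), np.float64(81.96373599964322)]
col far [0.0011 0.0612] near [-0.0008 -0.0531]
edge px -0.0616 ang 82.84802162253332
edge px -0.048 ang 82.50519541552157
wid 0.013667915625980541
corner screws [array([-0.1175,  0.1263]), array([0.1218, 0.1255])]
```

Emit:
jog_arm([
  {"slide":[-1,-0.2,0],"roll":0.3,"jaw":1},
  {"slide":[-1,-0.2,0],"roll":0.3,"jaw":1},
  {"slide":[-1,-0.2,0],"roll":0.3,"jaw":1},
  {"slide":[-1,-0.2,0],"roll":0.3,"jaw":1},
  {"slide":[-1,-0.2,0],"roll":0.3,"jaw":1},
])

```text
time_s: 7.42
ee_pos: [0.485, -0.281, 0.3872]
tcp_rot: [[0.878, 0.479, -0.002], [0.479, -0.878, 0.001], [-0.001, -0.002, -1.0]]
wrist_force: [0.5, 0.5, -0.0]
gripper_width: 0.0912
finger_force: 0.0
```

```bash
python3 - <<'E'
from h import *
s=robot.read_state();print(s['ee_pos'],s['joints'],slide([.46,-.36,.40])); d=load('t0'); print(onz(d,(420.7,220),.1))
E
```

```text
[ 0.48499902 -0.28097412  0.38719813] [-3.24672809e+01  1.05670287e+01  1.16170361e+02 -1.08312539e-03
  5.33930492e+01  2.89237396e+01] [-0.1993  0.1913 -0.0428]
[ 0.49739644 -0.3791304   0.1       ]
```

Emit:
jog_arm([
  {"slide":[-0.2,0.19,-0.06],"roll":0.2,"jaw":1},
  {"slide":[-0.2,0.19,-0.06],"roll":0.2,"jaw":1},
  {"slide":[-0.2,0.19,-0.06],"roll":0.2,"jaw":1},
  {"slide":[-0.2,0.19,-0.06],"roll":0.2,"jaw":1},
  {"slide":[-0.2,0.19,-0.06],"roll":0.2,"jaw":1},
])

```text
time_s: 8.05
ee_pos: [0.4612, -0.358, 0.4052]
tcp_rot: [[0.993, -0.122, -0.002], [-0.122, -0.993, 0.002], [-0.002, -0.001, -1.0]]
wrist_force: [-0.7, -0.1, -0.5]
gripper_width: 0.0913
finger_force: 0.0
```

```bash
python3 - <<'E'
from h import *
s=robot.read_state(); R=np.array(s['tcp_rot']); print(s['time_s'],s['ee_pos'],np.degrees(np.arctan2(R[1,0],R[0,0])))
d=shot('wrist','w5')
E
```

```text
8.05 [ 0.46119799 -0.35803466  0.40517551] -6.986623769947967
```

View pics/w5.png

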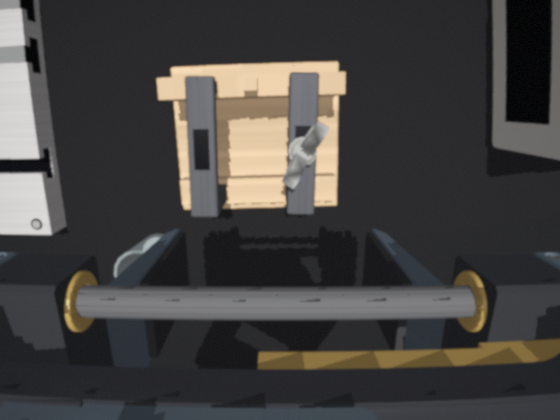

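The wrist view shows the clamp bar on the right from (304,73) to (301,214), with the nut at about (303,153) and ears from (287,187) to (322,125). The spare bar is at left from (200,76) to (204,216), with its hole at (202,149). The beaker is at lower left.

```bash
python3 - <<'E'
from h import *
d=load('w5'); p=d['pixels'].astype(int)
g=p.sum(2)
far,near=onz(d,(304,73.5),.086),onz(d,(301,213.5),.086)
print('clamp',far,near,np.linalg.norm(far-near),np.degrees(np.arctan2(*(far-near)[1::-1])))
f2,n2,h=[onz(d,u,.086) for u in((200,76),(204,216),(202,149))]
print('spare',np.linalg.norm(f2-n2),'hole to near',np.linalg.norm(h-n2),'far',np.linalg.norm(f2-h))
# bar edges along rows
for v in (85,95,110,195,205):
  r=p[v,280:335]; dk=np.where((np.abs(r[:,0]-r[:,2])<25)&(r.sum(1)<330))[0]+280
  print(v,dk.min(),dk.max(),onz(d,((dk.min()+dk.max())/2,v),.086)[:2].round(4))
n=onz(d,(303,152),.095); print('nut',n)
print('ears',onz(d,(287,184),.115),onz(d,(321,127),.115))
c=p[60:225,265:345].astype(np.uint8); cv2.imwrite('pics/c5.png',cv2.resize(c[:,:,::-1],None,fx=3.6,fy=3.6,interpolation=2))
E
```

```text
clamp [ 0.56131523 -0.39277748  0.086     ] [ 0.44679669 -0.37828411  0.086     ] 0.1154320361943977 -7.212954266155205
spare 0.11621291832902457 hole to near 0.05820008509159528 far 0.058013039647710964
85 290 290 [ 0.5539 -0.3808]
95 289 318 [ 0.5449 -0.3906]
110 289 317 [ 0.5333 -0.389 ]
195 286 289 [ 0.4646 -0.3685]
205 286 312 [ 0.4546 -0.3774]
nut [ 0.50066373 -0.38492679  0.095     ]
ears [ 0.4802515  -0.36900551  0.115     ] [ 0.51987437 -0.39885044  0.115     ]
```

View pics/c5.png

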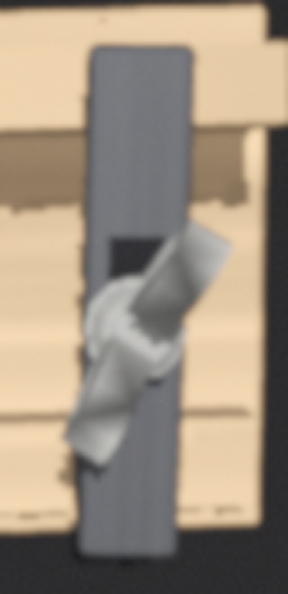

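```bash
python3 - <<'E'
from h import *
print(slide([.4544,-.378,.252]))
E
```

```text
[-0.0139  0.0695  0.5116]
```

Emit:
jog_arm([
  {"slide":[-0.015,0.07,0.15],"roll":0,"jaw":1},
  {"slide":[-0.015,0.07,0.3],"roll":0,"jaw":1},
  {"slide":[-0.015,0.07,0.44],"roll":0,"jaw":1},
  {"slide":[-0.015,0.07,0.51],"roll":0,"jaw":0.6},
  {"slide":[-0.015,0.07,0.51],"roll":0,"jaw":0.3},
])

```text
time_s: 8.72
ee_pos: [0.4543, -0.3782, 0.2527]
tcp_rot: [[0.993, -0.121, -0.002], [-0.121, -0.993, 0.002], [-0.002, -0.001, -1.0]]
wrist_force: [0.3, 0.1, 0.8]
gripper_width: 0.074
finger_force: 0.0
```

Emit:
jog_arm([
  {"slide":[0,0,0],"roll":0,"jaw":0.15},
  {"slide":[0,0,0],"roll":0,"jaw":0.15},
  {"slide":[0,0,0],"roll":0,"jaw":0.15},
  {"slide":[0,0,0],"roll":0,"jaw":0.15},
])

```text
time_s: 9.22
ee_pos: [0.4545, -0.3785, 0.2543]
tcp_rot: [[0.993, -0.122, 0.0], [-0.122, -0.993, -0.0], [0.0, 0.0, -1.0]]
wrist_force: [-0.1, 0.6, -0.2]
gripper_width: 0.0342
finger_force: 0.0
```

Emit:
jog_arm([
  {"slide":[0,0,0],"roll":0,"jaw":0.15},
  {"slide":[0,0,0],"roll":0,"jaw":0.15},
  {"slide":[0,0,0],"roll":0,"jaw":0.15},
])

```text
time_s: 9.6
ee_pos: [0.4545, -0.3785, 0.254]
tcp_rot: [[0.993, -0.122, 0.0], [-0.122, -0.993, -0.0], [0.0, 0.0, -1.0]]
wrist_force: [-0.7, -0.6, 3.5]
gripper_width: 0.0234
finger_force: 29.9
```

Emit:
jog_arm([
  {"slide":[0,0,-0.08],"roll":0,"jaw":0.15},
  {"slide":[0,0,-0.2],"roll":0,"jaw":0.15},
  {"slide":[0,0,-0.35],"roll":0,"jaw":0.15},
  {"slide":[0,0,-0.5],"roll":0,"jaw":0.15},
  {"slide":[0,0,-0.5],"roll":0,"jaw":0.15},
])

```text
time_s: 10.22
ee_pos: [0.4548, -0.3788, 0.4066]
tcp_rot: [[0.993, -0.122, 0.003], [-0.122, -0.993, -0.003], [0.004, 0.003, -1.0]]
wrist_force: [0.2, -0.9, -6.6]
gripper_width: 0.024
finger_force: 30.0
```

```bash
python3 - <<'E'
from h import *
s=robot.read_state(); print(s['wrist_force'],s['moment'],s['gripper_width'],s['joints'],slide([.524,-.029,.36]))
E
```

```text
[ 0.23794665 -0.89658217 -6.62833176] [-0.06736486  0.49585286 -0.01324129] 0.024020948068989592 [-4.20438491e+01  1.19362417e+01  1.12112299e+02 -2.85682388e-03
  5.56890145e+01  5.49670120e+01] [ 0.0859 -1.1858  0.1525]
```

Emit:
jog_arm([
  {"slide":[0.086,-1,0],"roll":-0.3,"jaw":0.15},
  {"slide":[0.086,-1,0],"roll":-0.3,"jaw":0.15},
  {"slide":[0.086,-1,0],"roll":-0.3,"jaw":0.15},
  {"slide":[0.086,-1,0],"roll":-0.3,"jaw":0.15},
  {"slide":[0.086,-1,0],"roll":-0.3,"jaw":0.15},
])

```text
time_s: 10.85
ee_pos: [0.5161, -0.0816, 0.4019]
tcp_rot: [[0.681, 0.732, -0.003], [0.732, -0.681, 0.001], [-0.001, -0.002, -1.0]]
wrist_force: [0.5, -0.1, -4.3]
gripper_width: 0.0239
finger_force: 30.0
```

```bash
python3 - <<'E'
from h import *
s=robot.read_state(); R=np.array(s['tcp_rot']); y=np.degrees(np.arctan2(R[1,0],R[0,0])); print(y,(y-82.7)/180,slide([.524,-.029,.36]))
E
```

```text
47.08887133209217 -0.19783960371059908 [ 0.1464 -0.0997  0.1398]
```

Emit:
jog_arm([
  {"slide":[0.146,-0.1,0.05],"roll":-0.198,"jaw":0.15},
  {"slide":[0.146,-0.1,0.14],"roll":-0.198,"jaw":0.15},
  {"slide":[0.146,-0.1,0.14],"roll":-0.198,"jaw":0.15},
  {"slide":[0.146,-0.1,0.14],"roll":-0.198,"jaw":0.15},
  {"slide":[0.146,-0.1,0.14],"roll":-0.198,"jaw":0.15},
])

```text
time_s: 11.48
ee_pos: [0.5243, -0.0313, 0.3602]
tcp_rot: [[0.134, 0.991, -0.003], [0.991, -0.134, 0.0], [-0.0, -0.003, -1.0]]
wrist_force: [0.3, -0.3, -6.3]
gripper_width: 0.0238
finger_force: 30.0
```

```bash
python3 - <<'E'
from h import *
s=robot.read_state(); R=np.array(s['tcp_rot']); y=np.degrees(np.arctan2(R[1,0],R[0,0])); print(y,s['ee_pos'],slide([.524,-.029,.36]),s['moment'])
w=shot('wrist','w6'); d=shot('scene','s6')
a=w['pixels'][:330]; print(proj(d,[.53,.0165,.13]))
b=cv2.resize(d['pixels'][120:320,140:360],None,fx=2.4,fy=2.1)
im=np.zeros((600,800,3),np.uint8); im[:420,:560]=w['pixels']; 
im2=cv2.resize(d['pixels'][150:290,190:330],(420,420)); 
out=np.zeros((600,800,3),np.uint8); out[:330,:440]=cv2.resize(w['pixels'],(440,330)); out[180:600,380:800]=im2
out[:330,:380]=cv2.resize(w['pixels'],(440,330))[:,30:410]
cv2.imwrite('pics/m6.png',out[:,:,::-1])
E
```

```text
82.32345082691978 [ 0.5242836  -0.03130558  0.36015121] [ 0.0075 -0.002   0.0005] [-0.34609454  0.07814123 -0.01286667]
[287.84312725 201.25064331]
```

View pics/m6.png

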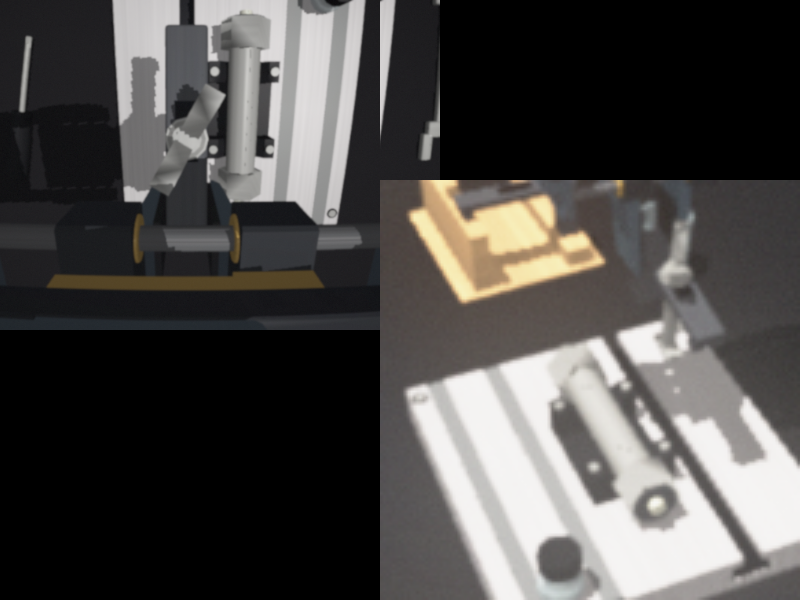

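This combined picture shows the clamp held level over the plate with its bar along the slot, and the nut hub at wrist pixel (276,178). The column is seated in the cradle. It was the tenth and last view, so from here I rely on numbers only.

```bash
python3 - <<'E'
from h import *
d=load('w6'); s=robot.read_state(); R=np.array(s['tcp_rot']); t=np.array(s['ee_pos'])
g=cv2.cvtColor(d['pixels'],cv2.COLOR_RGB2GRAY).astype(int); zt=t[2]-.168
f=lambda q:np.round((R.T@(q-t))[:2]*1000,1)
for v in range(2,30,4):
  r=g[v,250:300]; dk=np.where(r<100)[0]+250; print('slot',v,dk.min(),dk.max(),f(onz(d,((dk.min()+dk.max())/2,v),.03)), (dk.max()-dk.min()+1))
for v in range(40,110,10):
  r=g[v,235:320]; gr=np.abs(np.gradient(r.astype(float))); 
  dk=np.where(r<110)[0]+235; print('bar',v,dk.min(),dk.max(),f(onz(d,((dk.min()+dk.max())/2,v),zt)), r[::6].tolist())
print('hub',f(onz(d,(276,178),zt+.004)),'nose end',f(onz(d,(276,32),zt)))
E
```

```text
slot 2 267 284 [ 1.596e+02 -1.000e-01] 18
slot 6 267 284 [ 1.566e+02 -1.000e-01] 18
slot 10 267 284 [ 1.536e+02 -1.000e-01] 18
slot 14 267 284 [ 1.506e+02 -1.000e-01] 18
slot 18 267 284 [ 1.476e+02 -1.000e-01] 18
slot 22 267 284 [ 1.446e+02 -1.000e-01] 18
slot 26 267 284 [ 1.415e+02 -1.000e-01] 18
bar 40 249 301 [101.5  -0.2] [208, 206, 182, 83, 85, 89, 85, 87, 87, 88, 88, 89, 201, 114, 122]
bar 50 249 319 [97.9  3.3] [208, 207, 182, 85, 86, 88, 87, 87, 87, 87, 88, 90, 176, 115, 96]
bar 60 249 319 [94.2  3.3] [208, 207, 192, 87, 87, 88, 86, 88, 88, 88, 90, 90, 205, 115, 92]
bar 70 249 301 [90.5 -0.2] [207, 207, 193, 87, 88, 89, 87, 88, 87, 88, 92, 94, 217, 204, 118]
bar 80 249 319 [86.8  3.4] [118, 204, 193, 87, 88, 90, 87, 90, 88, 89, 91, 77, 64, 66, 36]
bar 90 249 319 [83.   3.4] [120, 191, 194, 88, 88, 91, 89, 89, 88, 89, 92, 78, 183, 195, 39]
bar 100 249 319 [79.2  3.4] [156, 206, 192, 87, 90, 92, 89, 90, 88, 91, 92, 78, 59, 45, 34]
hub [48.5  0.3] nose end [104.5   0.2]
```

Emit:
jog_arm([
  {"slide":[0.005,-0.0017,0.1],"roll":0,"jaw":0.15},
  {"slide":[0.005,-0.0017,0.2],"roll":0,"jaw":0.15},
  {"slide":[0.005,-0.0017,0.25],"roll":0,"jaw":0.15},
  {"slide":[0.005,-0.0017,0.25],"roll":0,"jaw":0.15},
  {"slide":[0.005,-0.0017,0.25],"roll":0,"jaw":0.15},
])

```text
time_s: 12.2
ee_pos: [0.525, -0.0299, 0.2877]
tcp_rot: [[0.134, 0.991, 0.001], [0.991, -0.134, -0.0], [0.0, 0.001, -1.0]]
wrist_force: [0.2, -0.1, -4.5]
gripper_width: 0.0235
finger_force: 30.0
```

```bash
cat > chk.py <<'E'
from h import *
s=robot.read_state(); R=np.array(s['tcp_rot']); y=np.degrees(np.arctan2(R[1,0],R[0,0])); t=np.array(s['ee_pos'])
F=[];
import sys
d=shot('wrist',sys.argv[1])
for _ in range(int(sys.argv[2])): robot.get_image('wrist'); F.append(robot.read_state()['wrist_force'])
print('t',round(s['time_s'],2),'yaw',round(y,2),'tcp',np.round(t,4),'bolt',np.round(t[:2]+.046*R[:2,0],4),'F',np.round(np.mean(F,0),2) if F else np.round(s['wrist_force'],2),'M',np.round(s['moment'],3),'jaw',round(s['gripper_width'],4),'j6',round(s['joints'][5],1),'ff',s['finger_force'])
E
python3 chk.py w7 4
```

```text
t 12.2 yaw 82.33 tcp [ 0.525  -0.0299  0.2877] bolt [0.5311 0.0157] F [-0.19  0.04 -5.44] M [-0.318  0.106  0.037] jaw 0.0235 j6 1.9 ff 29.999983459711075
```

Emit:
jog_arm([
  {"slide":[0,-0.002,0.03],"roll":-0.002,"jaw":0.15},
  {"slide":[0,-0.002,0.05],"roll":-0.002,"jaw":0.15},
  {"slide":[0,-0.002,0.065],"roll":-0.002,"jaw":0.15},
  {"slide":[0,-0.002,0.075],"roll":-0.002,"jaw":0.15},
  {"slide":[0,-0.002,0.075],"roll":-0.002,"jaw":0.15},
])

```text
time_s: 13.08
ee_pos: [0.524, -0.0298, 0.2641]
tcp_rot: [[0.127, 0.992, -0.0], [0.992, -0.127, -0.0], [-0.0, -0.0, -1.0]]
wrist_force: [0.2, -0.1, -2.6]
gripper_width: 0.0237
finger_force: 30.0
```

```bash
python3 chk.py w8 4; python3 - <<'E'
from h import *
# compare image patch shift of the nut between w6, w7 (free) and w8: nut fixed in camera if not propped
a=cv2.cvtColor(load('w6')['pixels'],cv2.COLOR_RGB2GRAY)
for t in('w7','w8'):
  b=cv2.cvtColor(load(t)['pixels'],cv2.COLOR_RGB2GRAY)
  for n,(u0,u1,v0,v1) in {'hub':(255,300,155,200),'ear':(285,325,105,140),'bar':(245,305,35,60)}.items():
    r=cv2.matchTemplate(b[v0-25:v1+25,u0-25:u1+25],a[v0:v1,u0:u1],cv2.TM_CCOEFF_NORMED); _,m,_,l=cv2.minMaxLoc(r); print(t,n,l[0]-25,l[1]-25,round(m,2))
E
```

```text
t 13.07 yaw 82.7 tcp [ 0.524  -0.0298  0.2641] bolt [0.5299 0.0158] F [-1.16 -0.74 -3.54] M [-0.391  0.254  0.009] jaw 0.0237 j6 1.5 ff 30.00041753053665
w7 hub 0 -1 0.98
w7 ear 0 -1 0.95
w7 bar 0 -1 0.98
w8 hub 0 -1 0.98
w8 ear 1 -2 0.92
w8 bar 0 -1 0.93
```

Emit:
jog_arm([
  {"slide":[0,-0.002,0.005],"roll":0,"jaw":0.15},
  {"slide":[0,-0.002,0.01],"roll":0,"jaw":0.15},
  {"slide":[0,-0.002,0.013],"roll":0,"jaw":0.15},
  {"slide":[0,-0.002,0.013],"roll":0,"jaw":0.15},
])

```text
time_s: 13.82
ee_pos: [0.5236, -0.0297, 0.2607]
tcp_rot: [[0.127, 0.992, 0.0], [0.992, -0.127, -0.0], [-0.0, 0.0, -1.0]]
wrist_force: [-1.6, -1.4, 4.1]
gripper_width: 0.0238
finger_force: 30.0
```

```bash
python3 chk.py w9 3; cat > cmpn.py <<'E'
from h import *
import sys
a=cv2.cvtColor(load('w7')['pixels'],cv2.COLOR_RGB2GRAY)
for t in sys.argv[1:]:
  b=cv2.cvtColor(load(t)['pixels'],cv2.COLOR_RGB2GRAY)
  for n,(u0,u1,v0,v1) in {'hub':(255,300,155,200),'ear':(285,325,105,140),'bar':(245,305,35,60)}.items():
    r=cv2.matchTemplate(b[v0-25:v1+25,u0-25:u1+25],a[v0:v1,u0:u1],cv2.TM_CCOEFF_NORMED); _,m,_,l=cv2.minMaxLoc(r); print(t,n,l[0]-25,l[1]-25,round(m,2))
E
python3 cmpn.py w9
```

```text
t 13.82 yaw 82.7 tcp [ 0.5236 -0.0297  0.2607] bolt [0.5294 0.0159] F [-1.5  -1.55  5.37] M [-0.491  0.565  0.009] jaw 0.0238 j6 1.5 ff 30.002004951238632
w9 hub 1 0 0.97
w9 ear 2 -2 0.95
w9 bar 0 -1 0.94
```

The foot is on the plate and the nut has not risen, so the T-head is in the slot. I now turn about the bolt in 9° rows, raising the clamp 0.5 mm to ease the foot.

Emit:
jog_arm([
  {"slide":[0.0019,-0.024,-0.0015],"roll":0.05,"jaw":0.15},
  {"slide":[0.0075,-0.0474,-0.0015],"roll":0.1,"jaw":0.15},
  {"slide":[0.0167,-0.0696,-0.0015],"roll":0.15,"jaw":0.15},
  {"slide":[0.0167,-0.0696,-0.0015],"roll":0.15,"jaw":0.15},
])

```text
time_s: 14.52
ee_pos: [0.504, -0.0221, 0.2614]
tcp_rot: [[0.564, 0.826, 0.003], [0.826, -0.564, -0.0], [0.002, 0.003, -1.0]]
wrist_force: [4.9, -3.8, 0.8]
gripper_width: 0.024
finger_force: 30.1
```

```bash
python3 chk.py w10 1; python3 cmpn.py w10
```

```text
t 14.53 yaw 55.7 tcp [ 0.504  -0.0221  0.2614] bolt [0.5299 0.0159] F [ 4.75 -3.1   0.65] M [-0.541 -0.984 -0.283] jaw 0.024 j6 29.1 ff 30.060873180627823
w10 hub 1 -1 0.93
w10 ear 3 -3 0.93
w10 bar 2 -5 0.61
```

The force points to the shank rubbing the near wall, so I shift about 1 mm in +x while turning on.

Emit:
jog_arm([
  {"slide":[0.002,0.003,0],"roll":0,"jaw":0.15},
  {"slide":[0.004,-0.021,0],"roll":0.05,"jaw":0.15},
  {"slide":[0.0095,-0.0444,0],"roll":0.1,"jaw":0.15},
  {"slide":[0.0095,-0.0444,0],"roll":0.1,"jaw":0.15},
])

```text
time_s: 15.12
ee_pos: [0.4933, -0.0122, 0.2609]
tcp_rot: [[0.791, 0.612, -0.002], [0.612, -0.791, -0.001], [-0.002, -0.001, -1.0]]
wrist_force: [-7.0, -7.1, 9.7]
gripper_width: 0.0241
finger_force: 29.6
```

```bash
python3 chk.py w11 1; python3 cmpn.py w11
```

```text
t 15.12 yaw 37.77 tcp [ 0.4933 -0.0122  0.2609] bolt [0.5297 0.016 ] F [-6.18 -7.63 10.37] M [-1.567  1.022  0.171] jaw 0.0241 j6 48.2 ff 29.559480249881744
w11 hub -5 7 0.73
w11 ear -4 7 0.92
w11 bar -6 -6 0.6
```

```bash
cat > bar.py <<'E'
from h import *
import sys
for t in sys.argv[1:]:
  g=cv2.GaussianBlur(cv2.cvtColor(load(t)['pixels'],cv2.COLOR_RGB2GRAY),(3,3),0)
  for v in (36,50,64,78,100):
    r=np.abs(np.diff(g[v,225:330].astype(int))); k=np.where(r>22)[0]+225; print(t,v,k.tolist(),g[v,235:320:8].tolist())
  c=g[20:220,276].astype(int); k=np.where(np.abs(np.diff(c))>18)[0]+20; print(t,'col276',k.tolist())
E
python3 bar.py w7 w10 w11
```

```text
w7 36 [247, 248, 249, 300, 301, 302, 313, 314] [208, 210, 82, 86, 88, 85, 87, 88, 87, 215, 138]
w7 50 [247, 248, 249, 301, 302, 303, 315, 316] [209, 211, 80, 88, 89, 88, 89, 90, 87, 216, 200]
w7 64 [301, 302, 303, 323, 324] [119, 121, 80, 89, 90, 88, 89, 91, 88, 217, 219]
w7 78 [306, 307] [119, 121, 80, 90, 91, 89, 89, 92, 89, 81, 66]
w7 100 [306, 307] [120, 120, 81, 91, 92, 90, 90, 93, 90, 68, 62]
w7 col276 [168, 169, 170, 185]
w10 36 [225, 226, 227, 228, 249, 250, 251] [213, 217, 122, 93, 95, 93, 94, 96, 98, 89, 125]
w10 50 [232, 233, 234, 249, 250, 251] [179, 213, 120, 94, 96, 94, 94, 96, 98, 53, 99]
w10 64 [240, 241] [18, 111, 80, 95, 96, 94, 95, 97, 99, 38, 67]
w10 78 [] [17, 17, 72, 95, 98, 95, 96, 97, 99, 39, 24]
w10 100 [228, 229, 230, 231] [16, 16, 65, 96, 98, 96, 97, 99, 100, 54, 26]
w10 col276 [145, 169, 183]
w11 36 [] [123, 103, 97, 101, 102, 103, 105, 108, 91, 154, 168]
w11 50 [240, 241, 242, 243] [220, 105, 99, 102, 102, 103, 105, 109, 89, 134, 152]
w11 64 [234, 235, 236, 237, 238] [170, 39, 99, 102, 102, 104, 105, 109, 88, 97, 125]
w11 78 [228] [126, 111, 98, 102, 103, 105, 105, 109, 88, 30, 82]
w11 100 [236] [31, 114, 98, 101, 103, 105, 105, 109, 87, 28, 28]
w11 col276 [128, 182, 183, 205, 206]
```

```bash
cat > flow.py <<'E'
from h import *
import sys
A,B=[cv2.cvtColor(load(t)['pixels'],cv2.COLOR_RGB2GRAY) for t in sys.argv[1:3]]
m=np.zeros_like(A); m[25:270,235:330]=255
p=cv2.goodFeaturesToTrack(A,40,.03,6,mask=m)
q,st,_=cv2.calcOpticalFlowPyrLK(A,B,p,None,winSize=(15,15),maxLevel=2)
r,s2,_=cv2.calcOpticalFlowPyrLK(B,A,q,None,winSize=(15,15),maxLevel=2)
for a,b,c,o in sorted(zip(p[:,0],q[:,0],r[:,0],st[:,0]),key=lambda z:z[0][1]):
  if o and np.linalg.norm(a-c)<.7 and np.linalg.norm(b-a)<25: print(a.astype(int),np.round(b-a,1))
E
python3 flow.py w7 w10; echo; python3 flow.py w10 w11
```

```text
[302 104] [-1.5 -5.6]
[323 119] [ 2.9 -3. ]
[261 150] [ 2.8 -3.7]
[250 162] [ 1.6 -4.5]
[264 163] [-0.2 -1.5]
[283 173] [ 1.5 -0.9]
[258 176] [-0.4  1.1]

[327 116] [-6.3 10.1]
[260 142] [-1.5  3.1]
[259 149] [-1.3  2.4]
[259 155] [-1.4  2.4]
[250 160] [-3.5  4.6]
[302 162] [ 2.6 -7.5]
[262 163] [-4.5  7.6]
[268 165] [-4.4  9.8]
[250 176] [-3.2  8.2]
[258 178] [-3.2  7.1]
[322 182] [  7.6 -15.4]
[328 182] [  6.5 -18. ]
[302 189] [  1.5 -21.1]
[314 190] [  8.9 -16.3]
[271 221] [-10.4  21.9]
[251 247] [-4.8 10.5]
```

Emit:
jog_arm([
  {"slide":[-0.0026,-0.002,-0.0023],"roll":0,"jaw":0.15},
  {"slide":[-0.0026,-0.002,-0.0023],"roll":0,"jaw":0.15},
])

```text
time_s: 15.48
ee_pos: [0.4927, -0.0123, 0.2613]
tcp_rot: [[0.79, 0.613, -0.001], [0.613, -0.79, -0.0], [-0.001, -0.0, -1.0]]
wrist_force: [0.2, -2.9, -3.8]
gripper_width: 0.0239
finger_force: 29.7
```

```bash
python3 chk.py w12 1; python3 flow.py w11 w12
```

```text
t 15.47 yaw 37.77 tcp [ 0.4927 -0.0123  0.2613] bolt [0.5291 0.0159] F [-1.47 -2.77 -3.14] M [-0.782 -0.063  0.006] jaw 0.0239 j6 48.1 ff 29.650533199310303
[240  38] [ 1.3 -0.5]
[244  52] [ 1.7 -1.6]
[238  69] [1.1 0.7]
[302  69] [1.7 1. ]
[244  71] [1.  0.5]
[244 105] [1.2 0.3]
[294 114] [2.  0.6]
[319 127] [2.  0.8]
[282 130] [2.1 0.7]
[259 130] [1.3 0.1]
[245 142] [1. 0.]
[312 144] [1.5 0.9]
[235 151] [ 0.5 -0.5]
[315 152] [1.2 0.5]
[262 155] [0.5 0.1]
[262 163] [ 0.6 -0.6]
[328 165] [ 0.3 -0.5]
[298 167] [1.1 0.4]
[235 167] [ 0.4 -0.5]
[260 169] [ 0.8 -0.8]
[322 175] [ 0.2 -0.6]
[247 177] [ 1.  -0.5]
[257 180] [ 1.  -0.3]
[286 181] [ 1.3 -0.1]
[328 184] [ 0.1 -0.6]
[248 186] [ 0.9 -0.6]
[282 193] [ 1.  -0.2]
[247 196] [0.8 0.7]
[302 204] [ 0.5 -0.3]
[275 204] [ 0.9 -0.1]
[288 205] [0.5 0.1]
[302 230] [0.2 0.2]
[308 230] [0.1 0.2]
[329 232] [ 0.7 -0.1]
[282 233] [ 0.8 -1. ]
[320 234] [-0.2 -0.2]
[256 246] [0.4 1.2]
[246 257] [ 1.2 -0.1]
[251 264] [0.5 0.1]
[272 269] [-4.6 -0.5]
```

Emit:
jog_arm([
  {"slide":[0.0019,-0.024,0],"roll":0.05,"jaw":0.15},
  {"slide":[0.0075,-0.0474,0],"roll":0.1,"jaw":0.15},
  {"slide":[0.0075,-0.0474,0],"roll":0.1,"jaw":0.15},
])

```text
time_s: 15.95
ee_pos: [0.4861, 0.0006, 0.2615]
tcp_rot: [[0.941, 0.339, 0.0], [0.339, -0.941, 0.0], [0.0, -0.0, -1.0]]
wrist_force: [2.3, -2.0, -4.3]
gripper_width: 0.0238
finger_force: 29.6
```

```bash
python3 chk.py w13 1; python3 flow.py w12 w13
```

```text
t 15.95 yaw 19.8 tcp [0.4861 0.0006 0.2615] bolt [0.5293 0.0162] F [ 1.62 -0.52 -4.22] M [-0.478 -0.204 -0.195] jaw 0.0238 j6 67.5 ff 29.59990628369269
[304  71] [ 0.3 19.4]
[296 114] [0.7 3.3]
[321 128] [1.8 3.9]
[260 130] [-0.2  1.1]
[262 162] [11.4 -3.6]
[329 164] [  0.3 -14.1]
[323 175] [  2.1 -14.8]
[284 182] [3.3 1.5]
[328 184] [  4.3 -16.8]
[276 204] [1.1 1. ]
[258 246] [-1.1  8.7]
[247 257] [1.4 4.6]
[252 263] [1.  4.9]
```

Emit:
jog_arm([
  {"slide":[0.0019,-0.024,0],"roll":0.05,"jaw":0.15},
  {"slide":[0.0075,-0.0474,0],"roll":0.1,"jaw":0.15},
  {"slide":[0.0167,-0.0696,0],"roll":0.15,"jaw":0.15},
  {"slide":[0.0167,-0.0696,0],"roll":0.15,"jaw":0.15},
])

```text
time_s: 16.55
ee_pos: [0.484, 0.0218, 0.2616]
tcp_rot: [[0.992, -0.123, 0.0], [-0.123, -0.992, -0.0], [0.0, -0.0, -1.0]]
wrist_force: [2.6, -1.8, -3.7]
gripper_width: 0.0241
finger_force: 29.7
```

```bash
python3 chk.py w14 1; python3 flow.py w13 w14; python3 bar.py w14
```

```text
t 16.55 yaw -7.08 tcp [0.484  0.0218 0.2616] bolt [0.5296 0.0161] F [ 2.33  0.34 -2.94] M [-0.425 -0.289 -0.129] jaw 0.0241 j6 96.9 ff 29.656378640793264
[304  91] [ 1.  -5.5]
[298 117] [1.  0.7]
[245 129] [ 1.7 21.3]
[287 130] [-0.2  0.8]
[256 161] [0.3 0.1]
[262 176] [ 2.3 -1.1]
[288 207] [0.8 0.2]
[278 209] [-0.2  0.3]
[302 231] [ 0.4 -1. ]
[249 262] [1. 1.]
w14 36 [244, 245, 303, 304] [182, 174, 114, 116, 119, 117, 117, 119, 117, 181, 183]
w14 50 [244, 245, 303, 304] [209, 206, 115, 116, 118, 117, 117, 119, 116, 207, 208]
w14 64 [] [159, 156, 115, 116, 117, 116, 116, 118, 115, 158, 159]
w14 78 [] [115, 112, 114, 115, 117, 116, 115, 119, 114, 116, 117]
w14 100 [] [29, 30, 114, 116, 117, 116, 115, 118, 111, 32, 28]
w14 col276 [149, 150, 151, 181, 182]
```

```bash
cat > dep.py <<'E'
from h import *
import sys
from scipy.optimize import brentq
st=robot.read_state()
for t,tz,rows in [('w7',.2877,[(36,248,301.5),(50,248,302)]),('w14',.2616,[(36,244.5,303.5),(50,244.5,303.5)])]:
  d=load(t)
  for v,a,b in rows:
    f=lambda z:np.linalg.norm(onz(d,(a,v),z)-onz(d,(b,v),z))-.024
    z=brentq(f,tz-.35,tz-.05); print(t,v,'bar top rel TCP',round(z-tz,4),'(level:-.168)')
d=load('w14'); g=cv2.cvtColor(d['pixels'],cv2.COLOR_RGB2GRAY).astype(int)
for v in range(14,200,8): print(v,g[v,236:316:5].tolist())
E
python3 dep.py
```

```text
w7 36 bar top rel TCP -0.1929 (level:-.168)
w7 50 bar top rel TCP -0.1901 (level:-.168)
w14 36 bar top rel TCP -0.1767 (level:-.168)
w14 50 bar top rel TCP -0.1756 (level:-.168)
14 [86, 86, 87, 88, 88, 89, 89, 88, 89, 88, 88, 88, 87, 87, 86, 85]
22 [151, 150, 148, 131, 130, 123, 123, 120, 122, 121, 121, 120, 118, 133, 146, 144]
30 [178, 178, 94, 114, 116, 116, 119, 116, 117, 116, 117, 119, 120, 103, 173, 177]
38 [185, 186, 101, 115, 116, 117, 119, 115, 116, 117, 118, 120, 120, 102, 179, 184]
46 [220, 222, 115, 113, 116, 118, 117, 115, 117, 116, 117, 121, 120, 102, 214, 219]
54 [183, 184, 102, 115, 116, 118, 118, 116, 118, 116, 117, 119, 120, 100, 180, 185]
62 [162, 162, 99, 114, 116, 117, 117, 114, 116, 116, 117, 119, 119, 100, 158, 162]
70 [148, 148, 95, 115, 116, 118, 118, 114, 116, 115, 117, 118, 119, 98, 146, 149]
78 [114, 115, 84, 114, 117, 116, 118, 114, 117, 115, 117, 119, 119, 98, 116, 117]
86 [54, 55, 71, 114, 116, 117, 118, 116, 117, 115, 116, 118, 117, 96, 62, 61]
94 [27, 30, 64, 114, 115, 115, 117, 114, 117, 115, 116, 118, 118, 95, 30, 28]
102 [32, 34, 64, 114, 116, 115, 
[... 312 characters left out ...]
12, 115, 59, 59, 58, 59, 60, 89, 104, 121, 139, 154, 168]
142 [217, 218, 190, 111, 114, 56, 55, 54, 54, 75, 109, 93, 110, 133, 151, 167]
150 [18, 14, 42, 112, 113, 53, 49, 57, 75, 127, 116, 101, 93, 117, 141, 139]
158 [32, 33, 46, 110, 124, 188, 170, 170, 129, 128, 118, 104, 89, 96, 121, 93]
166 [32, 32, 40, 180, 167, 168, 183, 116, 110, 105, 102, 97, 92, 81, 58, 29]
174 [211, 211, 197, 174, 173, 191, 166, 93, 91, 90, 86, 84, 84, 94, 194, 204]
182 [213, 213, 205, 151, 182, 186, 189, 183, 133, 146, 92, 90, 118, 181, 214, 214]
190 [217, 218, 207, 171, 138, 139, 149, 168, 187, 190, 179, 183, 155, 127, 220, 221]
198 [213, 214, 210, 119, 142, 127, 130, 136, 142, 163, 154, 153, 128, 111, 215, 214]
```

Emit:
jog_arm([
  {"slide":[0,0,0.001],"roll":0,"jaw":0.15},
  {"slide":[0,0,0.001],"roll":0,"jaw":0.6},
  {"slide":[0,0,0.001],"roll":0,"jaw":0.6},
  {"slide":[0,0,0.001],"roll":0,"jaw":0.6},
  {"slide":[0,0,0.001],"roll":0,"jaw":0.6},
])

```text
time_s: 17.27
ee_pos: [0.4837, 0.0217, 0.2612]
tcp_rot: [[0.992, -0.127, -0.0], [-0.127, -0.992, -0.0], [-0.0, 0.0, -1.0]]
wrist_force: [-0.6, -1.0, -0.3]
gripper_width: 0.0545
finger_force: 0.0
```

Emit:
jog_arm([
  {"slide":[0,0,-0.1],"roll":0,"jaw":0.6},
  {"slide":[0,0,-0.3],"roll":0,"jaw":0.6},
  {"slide":[0,0,-0.46],"roll":0,"jaw":0.6},
  {"slide":[0,0,-0.46],"roll":0,"jaw":0.6},
])

```text
time_s: 17.77
ee_pos: [0.4845, 0.0218, 0.4028]
tcp_rot: [[0.992, -0.127, 0.006], [-0.127, -0.992, -0.0], [0.006, -0.001, -1.0]]
wrist_force: [0.2, -0.0, -0.9]
gripper_width: 0.055
finger_force: 0.0
```

```bash
python3 chk.py w15 0; python3 - <<'E'
from h import *
d=load('w15'); s=robot.read_state(); R=np.array(s['tcp_rot']); t=np.array(s['ee_pos'])
p=d['pixels']; q=proj(d,[.53,.016,.1]); print('expect bolt px',q, 'nose end',proj(d,[.5925,.008,.092]),'heel end',proj(d,[.4755,.023,.092]))
g=cv2.cvtColor(p,cv2.COLOR_RGB2GRAY)
u,v=q.astype(int)
sub=g[max(0,v-90):v+70:4,u-48:u+52:4]
print(max(0,v-90),u-48)
for i,r in enumerate(sub): print(f'{max(0,v-90)+4*i:4d}',' '.join(f'{x:3d}' for x in r))
E
```

```text
t 17.77 yaw -7.29 tcp [0.4845 0.0218 0.4028] bolt [0.5301 0.0159] F [ 0.17 -0.02 -0.86] M [-0.037  0.176 -0.016] jaw 0.055 j6 97.1 ff 0.0
expect bolt px [275.59187791 151.85421325] nose end [275.5727325   68.84799803] heel end [275.59261559 216.13671313]
61 227
  61  26  28  28  25  71  76  76  76  77  76  77  77  77  77  76  77  77  75  75  38  26  29  27  28  31
  65 139 140 140 140 143 142 142 142 143 143 142 142 143 141 140 139 139 138 137 134 134 133 133 131 130
  69 166 166 166 167 166 167 166 166 166 126 123 123 114 118 118 121 160 166 166 166 166 166 166 166 166
  73 176 176 177 177 177 177 177 178 167 106 108 110 109 109 110 110 143 177 177 176 177 173 177 176 176
  77 197 198 199 199 200 201 201 202 193 105 109 111 107 109 109 109 168 200 200 200 198 198 197 195 195
  81 196 197 197 198 198 198 199 199 187 105 109 110 107 108 109 110 158 199 198 198 198 198 196 196 195
  85 165 164 165 163 163 164 164 164 159 105 109 111 108 108 109 109 128 165 165 164 165 165 165 165 165
  89 150 151 150 150 150 151 150 151 148 104 109 110 107 108 109 110 124 150 150 151 151 150 151 150 15
[... 2661 characters left out ...]
01 201 102  98 100  97  99  99  99 156 203 202 202 202 202 203 203 202
 197 203 204 203 202 202 202 202 202 203 142 100 101  98  99  98  97 156 203 203 203 203 204 204 204 204
 201 202 203 202 202 201 201 201 201 201 139 100 100  96  98  98 100 155 202 201 201 202 201 201 201 201
 205 200 200 200 200 200 200 199 199 200 140  99  99  96  99  97  98 154 200 201 200 200 200 201 201 201
 209 203 203 202 203 202 201 202 201 202 149  98  99  95  99  96  97 155 201 201 201 201 201 201 201 201
 213 205 205 205 205 205 205 204 204 204 174  96  94  91  93  92  92 173 204 204 204 204 203 203 204 204
 217 150 150 149 150 150 150 150 149 148 149 103  80  88 137  99  81 150 151 151 152 151 151 152 153 153
```

```bash
python3 - <<'E'
from h import *
d=load('w15'); s=robot.read_state()
z=.118
a,b=onz(d,(257,183),z),onz(d,(298,120),z); print(a,b,(a+b)/2,np.linalg.norm(a-b)); an=np.degrees(np.arctan2(*(b-a)[1::-1])); print('ear ang',an,'rel bar cw rad',np.radians(-7.3-an))
print('hub',onz(d,(275,150),.1))
# tool x along ears => yaw=an or an+180
print('j6 for yaw an, an+180:',s['joints'][0]+90-an, s['joints'][0]+90-an-180, s['joints'][0])
E
```

```text
[0.51053786 0.03257962 0.118     ] [ 0.55259222 -0.00321551  0.118     ] [0.53156504 0.01468205 0.118     ] 0.05522554481863722
ear ang -40.403211675427634 rel bar cw rad 0.5777600367208408
hub [0.53149868 0.01627616 0.1       ]
j6 for yaw an, an+180: 130.21961552501966 -49.78038447498034 -0.18359615040798147
```

Emit:
jog_arm([
  {"slide":[0.157,0,0],"roll":-0.06,"jaw":0.5},
  {"slide":[0.157,0,0],"roll":-0.12,"jaw":0.5},
  {"slide":[0.157,0,0],"roll":-0.18,"jaw":0.5},
  {"slide":[0.157,0,0],"roll":-0.24,"jaw":0.5},
  {"slide":[0.157,0,0],"roll":-0.3,"jaw":0.5},
])

```text
time_s: 18.45
ee_pos: [0.53, 0.0158, 0.3973]
tcp_rot: [[0.685, 0.729, -0.003], [0.729, -0.685, 0.0], [-0.002, -0.002, -1.0]]
wrist_force: [-0.3, -0.5, -1.2]
gripper_width: 0.0457
finger_force: 0.0
```

Emit:
jog_arm([
  {"slide":[0,0,0],"roll":-0.06,"jaw":0.5},
  {"slide":[0,0,0],"roll":-0.12,"jaw":0.5},
  {"slide":[0,0,0],"roll":-0.18,"jaw":0.5},
  {"slide":[0,0,0],"roll":-0.24,"jaw":0.5},
  {"slide":[0,0,0],"roll":-0.3,"jaw":0.5},
])

```text
time_s: 19.08
ee_pos: [0.53, 0.0158, 0.3973]
tcp_rot: [[-0.182, 0.983, -0.003], [0.983, 0.182, 0.0], [0.001, -0.003, -1.0]]
wrist_force: [-0.4, 0.2, -0.6]
gripper_width: 0.0455
finger_force: 0.0
```

Emit:
jog_arm([
  {"slide":[0,0,0],"roll":-0.06,"jaw":0.4},
  {"slide":[0,0,0],"roll":-0.12,"jaw":0.4},
  {"slide":[0,0,0],"roll":-0.18,"jaw":0.4},
  {"slide":[0,0,0],"roll":-0.216,"jaw":0.4},
  {"slide":[0,0,0],"roll":-0.216,"jaw":0.4},
])

```text
time_s: 19.7
ee_pos: [0.5301, 0.0158, 0.3977]
tcp_rot: [[-0.754, 0.656, -0.002], [0.656, 0.754, 0.0], [0.002, -0.002, -1.0]]
wrist_force: [-1.2, -0.1, -0.9]
gripper_width: 0.0363
finger_force: 0.0
```

```bash
python3 chk.py w16 0; python3 - <<'E'
from h import *
print(slide([.5313,.0155,.290]))
d=load('w16'); g=cv2.cvtColor(d['pixels'],cv2.COLOR_RGB2GRAY); q=proj(d,[.5313,.0155,.118]).astype(int); print(q)
u,v=q
for i in range(max(0,v-56),min(420,v+60),4): print(f'{i:4d}',' '.join(f'{x:3d}' for x in g[i,u-40:u+44:4]))
E
```

```text
t 19.7 yaw 138.97 tcp [0.5301 0.0158 0.3977] bolt [0.4954 0.046 ] F [-1.23 -0.13 -0.93] M [-0.009 -0.017 -0.05 ] jaw 0.0363 j6 -49.8 ff 0.0
[-0.004   0.0024  0.3598]
[276 214]
 158  48  51  48  50  50  49  47 113 174 218 219 220 220 223 222 213 130 119 152 125  70
 162  48  46  48  49  50  49  51  78 151 220 219 221 223 218 217 219 219 171  69  68  46
 166  69  62  79  89  51  50  51  49 104 160 221 222 216 217 221 207 107  68  51  30  11
 170  96 101  86  94  49  48  49  50  52 116 184 217 218 219 170  72  68  41   9  13  36
 174 166  58  50  48  47  47  49  49  50  71 113 193 205 106  66  43  31  14  15  88 197
 178 213 109  49  48  47  49  48  49  48  48  96 113  54  65  33  11  10  42 162 214 149
 182 214 211  94  87  48  48  48  49  80  82  82  71  26  26  12  14  98 202 218 147 116
 186 215 215 192  98  83  47  48  47  86  84  82  76  45  13  47 168 217 220 223 160 114
 190 214 217 217 156  99  97  92  56  83  82  76  74  71  88 209 220 221 224 217 141  49
 194 218 214 214 214 117 100 100  81  79  78  73  89 123 104 187 223 218 211  99  73  72
 198 213 213 216 188  74  93  96 1
[... 956 characters left out ...]
3 119 186  83  58 173 149  35 130 157 117  93  94 102 100 103 101 105  59  21
 246  21 102 112 113 111  54  37  34  30 134 168 144 127 110 100 101 100 102 103  56  19
 250  20 101 112 111 111 109  73  34  72 104 140 135 138 146 111 100 101 100 100  54  20
 254  20  94 109 109 106 111  89  82  97 113 129 141 151 156 168 103 102 101 100  49  21
 258  18  84  88  95  84  81  91 108 123 137 148 154 164 179 186 170  98 101 102  43  20
 262  20  80  92  82  89 100 116 132 144 152 158 172 182 183 176 168 137 101 101  41  22
 266  19  78  98  82 108 127 140 150 155 166 178 182 177 169 166 157 100  77  86  30  19
 270  17  81 102  85  95 146 153 161 173 179 178 172 167 162 131  42  18  66 170  73  20
```

Emit:
jog_arm([
  {"slide":[-0.002,0.001,0.13],"roll":0,"jaw":0.4},
  {"slide":[-0.002,0.001,0.26],"roll":0,"jaw":0.4},
  {"slide":[-0.002,0.001,0.34],"roll":0,"jaw":0.4},
  {"slide":[-0.002,0.001,0.36],"roll":0,"jaw":0.4},
  {"slide":[-0.002,0.001,0.36],"roll":0,"jaw":0.4},
])

```text
time_s: 20.38
ee_pos: [0.5312, 0.0156, 0.2913]
tcp_rot: [[-0.754, 0.657, -0.0], [0.657, 0.754, 0.0], [0.0, -0.0, -1.0]]
wrist_force: [0.3, -0.0, -0.4]
gripper_width: 0.0362
finger_force: 0.0
```

Emit:
jog_arm([
  {"slide":[0,0,0],"roll":0,"jaw":0},
  {"slide":[0,0,0],"roll":0,"jaw":0},
  {"slide":[0,0,0],"roll":0,"jaw":0},
  {"slide":[0,0,0],"roll":0,"jaw":0},
])

```text
time_s: 20.88
ee_pos: [0.5311, 0.0155, 0.2917]
tcp_rot: [[-0.755, 0.656, 0.0], [0.656, 0.755, -0.0], [-0.0, -0.0, -1.0]]
wrist_force: [-2.0, -2.0, 5.9]
gripper_width: 0.0098
finger_force: 30.0
```

```bash
python3 chk.py w17 1
```

```text
t 20.88 yaw 139.03 tcp [0.5311 0.0155 0.2917] bolt [0.4964 0.0457] F [-2.49 -1.68  6.53] M [-0.576  0.552  0.056] jaw 0.0098 j6 -49.8 ff 30.000037103891373
```

Emit:
jog_arm([
  {"slide":[0,0,0],"roll":0.055,"jaw":0},
  {"slide":[0,0,0],"roll":0.11,"jaw":0},
  {"slide":[0,0,0],"roll":0.165,"jaw":0},
  {"slide":[0,0,0],"roll":0.22,"jaw":0},
  {"slide":[0,0,0],"roll":0.275,"jaw":0},
])

```text
time_s: 21.6
ee_pos: [0.531, 0.0153, 0.2916]
tcp_rot: [[0.014, 1.0, -0.001], [1.0, -0.014, -0.001], [-0.001, -0.001, -1.0]]
wrist_force: [-4.4, -5.7, 9.7]
gripper_width: 0.0097
finger_force: 30.0
```

```bash
python3 chk.py w18 1
```

```text
t 21.6 yaw 89.21 tcp [0.531  0.0153 0.2916] bolt [0.5316 0.0613] F [-4.65 -5.84  8.8 ] M [-1.478  1.219  0.098] jaw 0.0097 j6 -0.0 ff 29.99790385365486
```

Emit:
jog_arm([
  {"slide":[0,0,0],"roll":0.055,"jaw":0},
  {"slide":[0,0,0],"roll":0.11,"jaw":0},
  {"slide":[0,0,0],"roll":0.165,"jaw":0},
  {"slide":[0,0,0],"roll":0.22,"jaw":0},
  {"slide":[0,0,0],"roll":0.22,"jaw":0},
])

```text
time_s: 22.32
ee_pos: [0.5309, 0.0155, 0.2915]
tcp_rot: [[0.646, 0.763, -0.001], [0.763, -0.646, -0.0], [-0.001, -0.001, -1.0]]
wrist_force: [-5.8, -3.1, 9.5]
gripper_width: 0.0098
finger_force: 30.0
```

```bash
python3 chk.py w19 1
```

```text
t 22.32 yaw 49.76 tcp [0.5309 0.0155 0.2915] bolt [0.5606 0.0506] F [-5.34 -3.03  9.73] M [-0.624  1.476 -0.094] jaw 0.0098 j6 39.4 ff 30.00322937965393
```

Emit:
jog_arm([
  {"slide":[-0.0025,-0.001,-0.005],"roll":0.0,"jaw":0},
  {"slide":[-0.0025,-0.001,-0.005],"roll":0.055,"jaw":0},
  {"slide":[-0.0025,-0.001,-0.005],"roll":0.11,"jaw":0},
  {"slide":[-0.0025,-0.001,-0.005],"roll":0.165,"jaw":0},
  {"slide":[-0.0025,-0.001,-0.005],"roll":0.165,"jaw":0},
])

```text
time_s: 23.05
ee_pos: [0.5299, 0.0152, 0.2922]
tcp_rot: [[0.938, 0.346, -0.001], [0.346, -0.938, 0.0], [-0.001, -0.0, -1.0]]
wrist_force: [-0.3, 1.1, -8.2]
gripper_width: 0.0097
finger_force: 30.0
```

```bash
python3 chk.py w20 2
```

```text
t 23.05 yaw 20.26 tcp [0.5299 0.0152 0.2922] bolt [0.5731 0.0311] F [-1.07 -0.51 -9.9 ] M [-0.237  0.541 -0.071] jaw 0.0097 j6 68.9 ff 29.99949038028717
```

Emit:
jog_arm([
  {"slide":[0,0,0.004],"roll":0.055,"jaw":0},
  {"slide":[0,0,0.004],"roll":0.11,"jaw":0},
  {"slide":[0,0,0.005],"roll":0.165,"jaw":0},
  {"slide":[0,0,0.005],"roll":0.22,"jaw":0},
  {"slide":[0,0,0.005],"roll":0.22,"jaw":0},
])

```text
time_s: 23.82
ee_pos: [0.5305, 0.0152, 0.2915]
tcp_rot: [[0.944, -0.329, 0.0], [-0.329, -0.944, 0.0], [0.0, -0.0, -1.0]]
wrist_force: [-1.0, -0.7, -0.7]
gripper_width: 0.01
finger_force: 30.0
```

```bash
python3 chk.py w21 2
```

```text
t 23.82 yaw -19.21 tcp [0.5305 0.0152 0.2915] bolt [5.739e-01 1.000e-04] F [-1.7  -1.    0.87] M [-0.175  0.879 -0.028] jaw 0.01 j6 108.3 ff 30.001220852136612
```

Emit:
jog_arm([
  {"slide":[0,0,0],"roll":0.055,"jaw":0},
  {"slide":[0,0,0.001],"roll":0.11,"jaw":0},
  {"slide":[0,0,0.001],"roll":0.11,"jaw":0},
])

```text
time_s: 24.35
ee_pos: [0.5306, 0.0153, 0.2914]
tcp_rot: [[0.776, -0.631, 0.0], [-0.631, -0.776, 0.0], [0.0, -0.0, -1.0]]
wrist_force: [-2.4, -1.0, 5.5]
gripper_width: 0.0097
finger_force: 30.0
```

```bash
python3 chk.py w22 2
```

```text
t 24.35 yaw -39.14 tcp [0.5306 0.0153 0.2914] bolt [ 0.5662 -0.0138] F [-2.95 -0.74  5.24] M [ 0.061  1.119 -0.01 ] jaw 0.0097 j6 128.3 ff 30.00204026699066
```

Emit:
jog_arm([
  {"slide":[0,0,0],"roll":0.05,"jaw":0},
  {"slide":[0,0,0.001],"roll":0.1,"jaw":0},
  {"slide":[0,0,0.001],"roll":0.1,"jaw":0},
])

```text
time_s: 24.88
ee_pos: [0.5307, 0.0153, 0.2913]
tcp_rot: [[0.543, -0.84, 0.001], [-0.84, -0.543, 0.0], [0.0, -0.001, -1.0]]
wrist_force: [-3.8, 0.3, 9.1]
gripper_width: 0.0096
finger_force: 30.0
```

```bash
python3 chk.py w23 2
```

```text
t 24.88 yaw -57.13 tcp [0.5307 0.0153 0.2913] bolt [ 0.5556 -0.0234] F [-4.41  0.27  9.12] M [0.124 1.303 0.029] jaw 0.0096 j6 146.3 ff 30.002821683883667
```

Emit:
jog_arm([
  {"slide":[0,0,-0.003],"roll":0.0,"jaw":0},
  {"slide":[0,0,-0.003],"roll":0.04,"jaw":0},
  {"slide":[0,0,-0.003],"roll":0.07,"jaw":0},
  {"slide":[0,0,-0.003],"roll":0.07,"jaw":0},
])

```text
time_s: 25.52
ee_pos: [0.5305, 0.0152, 0.2915]
tcp_rot: [[0.348, -0.938, 0.001], [-0.938, -0.348, 0.0], [0.0, -0.001, -1.0]]
wrist_force: [3.8, 0.3, -7.2]
gripper_width: 0.0099
finger_force: 30.0
```

```bash
python3 chk.py w24 2; python3 -c "
from h import *
m=[]
for _ in range(6): robot.get_image('wrist'); m.append(robot.read_state()['moment'])
print(np.round(m,3).tolist())"
```

```text
t 25.52 yaw -69.66 tcp [0.5305 0.0152 0.2915] bolt [ 0.5465 -0.0279] F [ 3.42 -0.02 -7.45] M [0.124 0.003 0.003] jaw 0.0099 j6 158.8 ff 29.99940052628517
[[0.143, -0.239, 0.092], [0.147, -0.242, 0.075], [0.127, -0.325, 0.082], [0.178, -0.395, 0.108], [0.186, -0.456, 0.058], [0.115, -0.453, 0.113]]
```

Emit:
jog_arm([
  {"slide":[0,0,0.0015],"roll":0,"jaw":0.4},
  {"slide":[0,0,0.0015],"roll":0,"jaw":0.4},
  {"slide":[0,0,0.0015],"roll":0,"jaw":0.4},
  {"slide":[0,0,0.0015],"roll":0,"jaw":0.4},
])

```text
time_s: 26.48
ee_pos: [0.5303, 0.0152, 0.2912]
tcp_rot: [[0.345, -0.938, 0.0], [-0.938, -0.345, -0.0], [0.0, -0.0, -1.0]]
wrist_force: [-0.7, 0.7, -0.1]
gripper_width: 0.0362
finger_force: 0.0
```

```bash
python3 -c "
from h import *
m=[]
for _ in range(6): robot.get_image('wrist'); m.append(robot.read_state()['moment'])
s=robot.read_state(); print(np.round(np.mean(m,0),3), s['gripper_width'],s['finger_force'],s['wrist_force'])"
```

```text
[0.048 0.147 0.026] 0.03630329142156604 0.0 [0.37664006 0.11822402 0.0789199 ]
```

Emit:
jog_arm([
  {"slide":[0,0,-0.05],"roll":0,"jaw":0.4},
  {"slide":[0,0,-0.2],"roll":0,"jaw":0.4},
  {"slide":[0,0,-0.35],"roll":0,"jaw":0.4},
  {"slide":[0,0,-0.35],"roll":0,"jaw":0.4},
])

```text
time_s: 27.28
ee_pos: [0.5312, 0.0152, 0.4004]
tcp_rot: [[0.346, -0.938, 0.007], [-0.938, -0.346, -0.0], [0.002, -0.006, -1.0]]
wrist_force: [0.6, -0.1, -0.1]
gripper_width: 0.0363
finger_force: 0.0
```

```bash
python3 chk.py w25 0; python3 - <<'E'
from h import *
d=load('w25'); g=cv2.cvtColor(d['pixels'],cv2.COLOR_RGB2GRAY); q=proj(d,[.5305,.0155,.118]).astype(int); print(q)
u,v=q
for i in range(max(0,v-60),min(420,v+60),4): print(f'{i:4d}',' '.join(f'{x:3d}' for x in g[i,u-60:u+64:5]))
E
```

```text
t 27.27 yaw -69.79 tcp [0.5312 0.0152 0.4004] bolt [ 0.5471 -0.0279] F [ 0.65 -0.09 -0.06] M [ 0.075  0.15  -0.023] jaw 0.0363 j6 158.9 ff 0.0
[278 214]
 154 147  73 105 161 147 129  89  24  32  48 148 118 113 127 143  20  31  38 198 200 205 201 201 200 199
 158 105 100  72  44 101 115  59  22  49  52  48 113 115 198  37  33  31 119 202 200 202 201 200 198 199
 162  97 100 101  86  58  76  25  23  33  49  69 204 184 174  16  31  32 192 201 204 201 200 200 198 197
 166  98  97  98 100  93  58  22  22  21  28 135 204 203  57  25  31  86 202 200 204 200 199 198 199 197
 170  96  96  96  99 101  98  70  29  20  34 112 131 189  17  31  27 178 200 203 201 201 199 197 197 197
 174  97  97  96  97  97 100  99  83  38  92 113 110  61  11  19  47 158 136 204 199 199 198 199 197 197
 178  96  97  97  95  98  95  98  99  91  65 108 110  67   9  10  88 111 118 200 201 199 197 198 197 196
 182  98  95  96  97  96  97  95  97  99 114 153 139 100  60  22 110 110 115 191 199 198 198 196 197 194
 186 162 105  94  95  97  95  97  96  93  85 144 114  85  72  90 111 110 115 198 152 135 167 139 164 193
 1
[... 1502 characters left out ...]
30 194 193 199 145  98  95 102 110 108 109 108  26  17  32  45  44  42
 250  43  44  21  20  17  17  17 119 195 195 200 144 111 111 111 111 108 110 108  28  23  23  44  45  46
 254  44  43  20  17  20  18  20 189 194 197 197 154 114 111 109 108 109 143 168  26  22  21  42  45  44
 258  45  36  19  16  18  19  77 196 195 199 197 180 115 116 114 111 116 180 189  37  20  21  36  42  43
 262  44  23  18  20  17  17 177 194 197 198 196 197 193 194 190 189 190 193 189  35  19  17  26  44  44
 266  45  19  22  18  19  55 195 194 199 197 196 197 195 194 192 193 191 190 192  31  16  20  21  45  44
 270  39  19  18  18  20 153 195 197 198 196 198 195 194 193 193 193 193 190 193  29  16  19  18  40  44
```

```bash
python3 - <<'E'
from h import *
d0=load('s6'); d1=shot('scene','s9'); A,B=[cv2.cvtColor(x['pixels'],cv2.COLOR_RGB2GRAY) for x in(d0,d1)]
m=np.zeros_like(A); m[245:270,265:295]=255; m[200:300,190:330]|=0
for n,(v0,v1,u0,u1) in {'col end':(240,268,262,294),'jar':(265,300,235,270),'saddle':(225,250,240,262)}.items():
  r=cv2.matchTemplate(B[v0-12:v1+12,u0-12:u1+12],A[v0:v1,u0:u1],cv2.TM_CCOEFF_NORMED); _,q,_,l=cv2.minMaxLoc(r); print(n,l[0]-12,l[1]-12,round(q,3))
# wrist: bar direction and ears from w25
d=load('w25'); g=cv2.cvtColor(d['pixels'],cv2.COLOR_RGB2GRAY)
for n,P in {'nose end':[.5925,.008,.092],'heel end':[.4755,.023,.092]}.items(): print(n,proj(d,P).round())
# ear edges at z=.122
e=[onz(d,(275,182),.122),onz(d,(280,244),.115)]; print('ear ang',np.degrees(np.arctan2(*(e[0]-e[1])[1::-1])))
s=robot.read_state(); print(s['time_s'],s['finger_force'])
E
```

```text
col end 0 0 0.984
jar 0 0 0.999
saddle 0 0 0.999
nose end [211. 171.]
heel end [336. 235.]
ear ang -65.47490308479914
27.375 0.0
```

Column, saddle and jar show no shift in the scene view. I regrip once for a small extra turn and a proper torque reading.

Emit:
jog_arm([
  {"slide":[-0.001,0.0025,0.15],"roll":0,"jaw":0.4},
  {"slide":[-0.001,0.0025,0.28],"roll":0,"jaw":0.4},
  {"slide":[-0.001,0.0025,0.345],"roll":0,"jaw":0.4},
  {"slide":[-0.001,0.0025,0.357],"roll":0,"jaw":0.4},
  {"slide":[-0.001,0.0025,0.357],"roll":0,"jaw":0.4},
])

```text
time_s: 28.0
ee_pos: [0.5296, 0.0152, 0.289]
tcp_rot: [[0.345, -0.938, -0.001], [-0.938, -0.345, -0.0], [-0.0, 0.001, -1.0]]
wrist_force: [1.1, 0.5, -0.3]
gripper_width: 0.0364
finger_force: 0.0
```

```bash
cat > mz.py <<'E'
from h import *
m=[];f=[]
for _ in range(8): robot.get_image('wrist'); s=robot.read_state(); m.append(s['moment']); f.append(s['wrist_force'])
R=np.array(s['tcp_rot']); print(s['time_s'],'M',np.round(np.mean(m,0),3),'sd',np.round(np.std(m,0)[2],3),'F',np.round(np.mean(f,0),2),'yaw',np.degrees(np.arctan2(R[1,0],R[0,0])),s['ee_pos'],s['gripper_width'])
E
python3 mz.py
```

```text
28.4 M [0.079 0.158 0.007] sd 0.028 F [-0.14 -0.36  0.2 ] yaw -69.7881140849347 [0.5296207  0.01523246 0.2893754 ] 0.03642725522923825
```

Emit:
jog_arm([
  {"slide":[0,0,0],"roll":0,"jaw":0},
  {"slide":[0,0,0],"roll":0,"jaw":0},
  {"slide":[0,0,0],"roll":0,"jaw":0},
  {"slide":[0,0,0],"roll":0,"jaw":0},
])

```text
time_s: 28.9
ee_pos: [0.5302, 0.0152, 0.2895]
tcp_rot: [[0.346, -0.938, 0.002], [-0.938, -0.346, -0.0], [0.001, -0.002, -1.0]]
wrist_force: [5.9, -0.9, 2.9]
gripper_width: 0.0095
finger_force: 32.7
```

```bash
python3 mz.py
```

```text
29.3 M [-0.172 -0.618  0.096] sd 0.024 F [ 5.47 -0.96  2.64] yaw -69.78099853694444 [0.53015848 0.01515972 0.28947573] 0.009948075156783637
```

Emit:
jog_arm([
  {"slide":[0,0,0],"roll":0.025,"jaw":0},
  {"slide":[0,0,0],"roll":0.05,"jaw":0},
  {"slide":[0,0,0],"roll":0.05,"jaw":0},
])

```text
time_s: 29.68
ee_pos: [0.5301, 0.0152, 0.2894]
tcp_rot: [[0.193, -0.981, 0.002], [-0.981, -0.193, -0.0], [0.001, -0.002, -1.0]]
wrist_force: [6.0, -0.8, 1.6]
gripper_width: 0.0097
finger_force: 32.6
```

```bash
python3 mz.py
```

```text
30.075 M [-0.264 -0.659 -0.002] sd 0.02 F [ 5.83 -1.61  1.83] yaw -78.78603541932665 [0.53017506 0.01515446 0.28944881] 0.009843114493573312
```

Emit:
jog_arm([
  {"slide":[0,0,0],"roll":0,"jaw":0.3},
  {"slide":[0,0,0],"roll":0,"jaw":0.3},
  {"slide":[0.0005,-0.0026,-0.009],"roll":0,"jaw":0.3},
  {"slide":[0.0005,-0.0026,-0.009],"roll":0,"jaw":0.3},
  {"slide":[0.0005,-0.0026,-0.009],"roll":0,"jaw":0.3},
])

```text
time_s: 30.7
ee_pos: [0.5303, 0.0152, 0.2917]
tcp_rot: [[0.194, -0.981, -0.0], [-0.981, -0.194, 0.0], [-0.0, 0.0, -1.0]]
wrist_force: [-0.0, -0.7, -0.2]
gripper_width: 0.0275
finger_force: 0.0
```

```bash
python3 mz.py
```

```text
31.1 M [ 0.072  0.13  -0.012] sd 0.037 F [-0.25  0.21  0.11] yaw -78.78334875828587 [0.53033741 0.0152611  0.29166634] 0.02733896200249978
```

Emit:
jog_arm([
  {"slide":[0,0,0],"roll":0,"jaw":0},
  {"slide":[0,0,0],"roll":0,"jaw":0},
  {"slide":[0,0,0],"roll":0,"jaw":0},
  {"slide":[0,0,0],"roll":0,"jaw":0},
])

```text
time_s: 31.6
ee_pos: [0.5306, 0.0152, 0.2919]
tcp_rot: [[0.194, -0.981, 0.001], [-0.981, -0.194, -0.0], [0.0, -0.001, -1.0]]
wrist_force: [4.2, -1.7, 1.1]
gripper_width: 0.0098
finger_force: 30.0
```

```bash
python3 mz.py
```

```text
32.0 M [-0.344 -0.538  0.141] sd 0.035 F [ 4.89 -2.31  0.89] yaw -78.78579838385362 [0.53059777 0.0151825  0.2919114 ] 0.00962991843497996
```

Emit:
jog_arm([
  {"slide":[0,0,0],"roll":0.01,"jaw":0},
  {"slide":[0,0,0],"roll":0.015,"jaw":0},
  {"slide":[0,0,0],"roll":0.015,"jaw":0},
])

```text
time_s: 32.38
ee_pos: [0.5306, 0.0152, 0.2919]
tcp_rot: [[0.148, -0.989, 0.001], [-0.989, -0.148, -0.0], [0.0, -0.001, -1.0]]
wrist_force: [4.5, -1.6, 0.5]
gripper_width: 0.0101
finger_force: 30.0
```

```bash
python3 mz.py
```

```text
32.775 M [-0.371 -0.582  0.099] sd 0.033 F [ 4.8  -2.33  0.67] yaw -81.49098119091671 [0.53056807 0.01517728 0.29188427] 0.0097513001605003
```

The torque now reads 0.11–0.15 N m at about 4.4 rad, which is firm and well short of crushing. I let go and retreat.

Emit:
jog_arm([
  {"slide":[0,0,0],"roll":0,"jaw":0.4},
  {"slide":[0,0,0],"roll":0,"jaw":0.4},
  {"slide":[0,0,0],"roll":0,"jaw":0.4},
  {"slide":[0,0,0],"roll":0,"jaw":0.4},
])

```text
time_s: 33.28
ee_pos: [0.5302, 0.0153, 0.2916]
tcp_rot: [[0.148, -0.989, -0.0], [-0.989, -0.148, 0.0], [-0.0, 0.0, -1.0]]
wrist_force: [0.0, 0.0, 0.2]
gripper_width: 0.0366
finger_force: 0.0
```

Emit:
jog_arm([
  {"slide":[0,0,-0.1],"roll":0,"jaw":0.4},
  {"slide":[0,0,-0.25],"roll":0,"jaw":0.4},
  {"slide":[0,0,-0.4],"roll":0,"jaw":0.4},
  {"slide":[0,0,-0.4],"roll":0,"jaw":0.4},
  {"slide":[0,0,-0.4],"roll":0,"jaw":0.4},
])

```text
time_s: 33.9
ee_pos: [0.53, 0.0152, 0.4111]
tcp_rot: [[0.148, -0.989, -0.001], [-0.989, -0.148, 0.0], [-0.0, 0.001, -1.0]]
wrist_force: [0.5, 0.7, -0.3]
gripper_width: 0.0366
finger_force: 0.0
```

```bash
python3 - <<'E'
from h import *
d0=load('s6'); d1=shot('scene','s10'); A,B=[cv2.cvtColor(x['pixels'],cv2.COLOR_RGB2GRAY) for x in(d0,d1)]
for n,(v0,v1,u0,u1) in {'col end':(240,268,262,294),'jar':(265,300,235,270)}.items():
  r=cv2.matchTemplate(B[v0-12:v1+12,u0-12:u1+12],A[v0:v1,u0:u1],cv2.TM_CCOEFF_NORMED); _,q,_,l=cv2.minMaxLoc(r); print(n,l[0]-12,l[1]-12,round(q,3))
s=robot.read_state(); print(s['time_s'],s['ee_pos'],s['finger_force'],s['wrist_force'])
print(robot.hand_in())
E
```

```text
col end 0 0 0.984
jar 0 0 0.999
33.95 [0.52992038 0.01524545 0.41054809] 0.0 [ 0.74310163 -0.44551985 -0.20570283]
the job is handed in; nothing more can be done
None
```

I handed the job in at 34 s with no verdict returned: the column is in the V-cradle, the clamp is square across the slot, the wing nut is at about 4.4 rad (0.11–0.15 N m) and the gripper is clear; the clamp's force on the column and the T-head under the lips were inferred rather than seen, and only the column and jar were checked for movement at the end.

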